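Stow a tray of loose connectors in the covered case

ROBOT

A 6-joint arm with a two-finger parallel gripper is mounted at the origin on the work surface. World frame = base frame: x ahead of the robot, y to its left, z up, the work surface at z = 0. Lengths are in m, angles in degrees, forces in N, time in s.
With the tool pointing down it reaches from about 0.4 to 0.825 m from the base axis. Payload 7 kg.
Tool frame: the origin (TCP) lies at the very end of the fingers, on their centre line; the grasp point (between the pads) lies 19 mm behind it; x points along the fingers, y is the direction in which the jaws open and shut, and the axes are right-handed (so a half turn about x gives the same grasp; the last joint's range is limited). The gripper opens to 88 mm and grips with 3 to 60 N. Pads are 19 mm wide; open, the fingers measure 130 mm over their backs; the gripper's body (78 mm by 193 mm) begins 47 mm behind the grasp point.
Start: joints at [85.491, 20.546, 0.682, 0, -70.136, -16.507], TCP at [0.242, 0.63, 0.206] pointing down, gripper open.
Joint ranges: [-176.03, 176.03], [-82.01, 121.73], [-58.28, 71.71], [-173.87, 95.51], [-174.79, -0.11], [-173.66, 173.66]. Speed limits (degrees/s): [136.94, 136.94, 172.46, 180, 180, 180].

INTERFACE

Orientations are given as [roll, pitch, yaw] about the fixed x, y, z axes, in that order (R = Rz(yaw) Ry(pitch) Rx(roll)).
In Python, from plant import * gives the robot as it stands. The module is installed in compiled form; this text tells all that it offers.
- The arm moves only by the shell command python3 -m creep 'ROWS' [FORCE]. ROWS is a JSON object of lists of equal length, an entry for each row: "jaw": the closure, from -1 (fully open) to 1 (shut); "translation": the shift along the tool's x, y, z in m, a list of three; "roll": the turn about the tool's x in rad. A call has exactly 10 rows; each row shifts and turns the commanded pose from where the row before left it, along the tool's axes as they then stand; what a row does not reach is not made up. A row lasts 1/10 s, in which the tool goes at most 50 mm and 8.59 degrees, less where a joint would pass 70% of its speed; a pose out of reach is approached as far as the arm can. A call with a gripper value outside its range is refused whole. The fingers move at their own pace and stop on an object; FORCE is the grip in N (left out, the last holds). Time passes only in rows, so rows that do not move let the fingers close, or fill a call up. It gives the time, the measured TCP pose, the force and the opening at its end, in the units of the state.
- get_state(): the state, without advancing time (a new reading comes with each control period).
- capture(name): name is "scene" or "side" or "wrist"; returns a dict with "image" (384x512x3 uint8, red, green, blue), "fovy" (degrees; the focal length in pixels is half the picture's height over the tangent of half this angle, whatever the lens; pixels are square), "cx", "cy" (the principal point, pixels), "D" ([k1, k2, p1, p2, k3] as OpenCV has them; the pictures are not rectified), "pose" (4x4, takes a point from camera to world coordinates); the wrist camera has in their place "tool_from_camera" (4x4, takes a point from camera to tool coordinates, whose origin is the TCP and whose axes are the tool frame's). Camera axes: x right, y up, looking along -z (the intrinsics and any distortion apply to the point x, -y, -z); pixel columns grow to the right and rows downward; lengths in m; the calibration is good to about 2 mm. A picture is of the moment at which its call begins: read the wrist's pose just before it. There is no depth.
- close_job(): hands the job in, once; it reports no verdict.
The state is a dict: "time_s": time; "joints": joint angles; "qd": joint speeds; "joint_torque": joint torques, N m; "tcp_pos": TCP position; "eef_rot": TCP orientation; "contact_force": force on the tool from outside, world axes, zero at the start; "moment": the same for the moment, N m; "gripper_width": finger opening in m.
Only numpy, scipy, OpenCV 4.12 (cv2) and the standard library are available. Lean on these libraries where they do the work, as an engineer would, in place of code of your own. Each camera call takes 0.05 s, during which the arm holds its last target.

TASK

Push the case's two-panel cover back until the panels stand folded flat against each other. Slide the tray of connectors completely out of the low shelf by its front tab and let go of it; then take it by its middle handle, carry it level and set it down gently, flat on the rubber mat in the case's free compartment, with every connector still in it. Leave the full bin and the other things in place.

Things in the scene. Friction and masses are not known exactly. Their poses are not given: they have to be found in the camera images.
- case: Fixed metal case. Origin on the bench between its two compartments; x runs from front (robot side, -97 mm) to back (+133), y to its left (+-114). Compartments side by side, each 186 long (x -93 to +93), 106 wide, centred at y +57 and -57. Floor 4 thick; front wall 50 high, middle partition 45, side walls 60, solid ledge behind the compartments 60. A cover lies above.
- cover (a joint): Angle a (rad) of the back panel of the case's grey two-panel cover: 0 both panels flat over the case, 1.56 end stop, both upright, folded flat against each other at the back. Panels 108 long, 214 wide, 4 thick. The front edge is guided level, 216*cos(a) mm in front of cover_hinge; the middle hinge rises like a tent. Starts at 0.2 to 0.6; friction holds it anywhere; folded top 170 above bench.
- cover_rod (a point): Centre of the dark rod, 14 diameter, 200 long (case's y), on top of the cover's front edge, 68 to 74 mm above the bench. Pushing it towards the case's back (+x) folds the cover, taking about 2 to 6 N. Fully folded it is 9 mm in front of cover_hinge, the front panel upright just behind and above it (a tool leaning back stays clear of it).
- cover_hinge (a point): Middle of the fixed hinge line at the case's back, 62 mm above the bench, at x +120 of the case; axes as the case. The back panel hangs on it.
- mat: Black rubber mat, 170 by 96 by 3, fixed on the floor of the free compartment (left or right, it varies). Origin at the centre of its underside, 4 mm above the bench; axes as the case. The tray stands on it lengthwise; with its tab to the front, the tray's origin is best 20 mm behind the mat's centre (case's +x), which centres tray and tab in the 186 mm compartment.
- full_bin: Loose metal bin, 160 by 90 by 40 high, without handle, full of sleeves, 0.6 kg, in the other compartment. Origin at the centre of its underside. Must stay.
- shelf: Fixed low grey step shelf, open to the front only: 150 wide, 125 deep, 111 high; inside 138 wide and 105 high. Origin on the bench in the middle of its front opening; x points into the shelf, y to the left.
- tray: Loose metal tray, 0.37 to 0.54 kg full. Open tub 110 long (x), 90 wide (y), walls 22 high, 4 thick; origin centre of its underside. Upright handle plate in the middle: 10 thick (y), 44 long (x), top at 86. Upright front tab: 8 thick (y), x -55 to -97, z 4 to 48. Starts about 80 mm deep in the shelf, x pointing in, handle under the roof, tab outside. It slides on the bench.
- tray_handle (a point): Point to grip the upright handle: centre of its plate, 72 mm above the tray's underside, over the tray's origin. Grip across the tray's y.
- tray_tab (a point): Point to grip the front tab: 80 mm in front of the tray's origin, 34 mm above its underside. Grip across the tray's y.
- sleeve_a: Loose steel sleeve, 16 diameter, 60 long (x), lying in the left half of the tray; origin at its centre. 30 g.
- sleeve_b: The other sleeve, the same, beside it.
- lug: Loose steel cable lug, 90 long (x), 24 wide, 18 high, lying in the right half of the tray; origin on its underside where barrel and palm meet. 60 g.
- big_lug: Bystander: steel cable lug 126 long (x), 34 wide, 25 high, loose on the bench between case and shelf; origin on its underside.
- wrench: Bystander: wrench, 180 long, loose on the bench to the left of the case.
- can: Bystander: grey can, 66 diameter, 110 high, loose on the bench to the right of the shelf; origin at its underside.
Things that resemble listed ones, but are neither listed nor needed, are in the scene too. There is more than one size of the mat; the one meant has the size given above.

How it is judged:
By the outcome, as a careful person would: the job done as asked, in the order asked, and still so for the second after the job is handed in, with the robot touching nothing.
It also fails if it takes over 69 s, if anything falls off the work surface, if the arm or the gripper's body presses on something with over 40 N, if the wrist force passes 120 N, or if a joint passes its speed limit or range.

## Working session

There is one attempt and no reset: what is moved stays moved. The work goes in short steps, Python scripts to look and compute and a shell command to move; the robot and the scene stay as the last step left them, time stands still between calls to the robot, and variables do not carry over. Pictures are saved under pics/ and viewed, and the job is handed in when it is done.

```bash
mkdir -p pics; ls
python3 - <<'E'
from plant import *
import cv2, json
s=get_state(); print(s)
for n in ["scene","side","wrist"]:
    c=capture(n); cv2.imwrite(f"pics/{n}0.png",cv2.cvtColor(c["image"],cv2.COLOR_RGB2BGR))
    print(n,{k:(v if k!="image" else v.shape) for k,v in c.items()})
E
```

```text
pics
{'time_s': 0.0, 'joints': array([ 8.54925072e+01,  2.05914629e+01,  6.33181982e-01, -2.07227611e-02,
       -7.01348374e+01, -1.65070892e+01]), 'qd': array([-0.02648206,  0.01323837, -0.06441315, -0.08326095, -0.07479631,
        0.04206675]), 'joint_torque': array([-2.32460166e-03, -5.82707226e+01,  2.93048573e+01,  6.99697763e+00,
        6.84289495e-03, -1.66046525e-04]), 'tcp_pos': array([0.24189298, 0.62960641, 0.205016  ]), 'eef_rot': array([  94.69264276,   89.90486511, -106.32899685]), 'contact_force': array([-0.01753028, -0.23566499,  0.38110866]), 'moment': array([ 0.01449997, -0.00541064,  0.014155  ]), 'gripper_width': 0.08731597415496604}
scene {'image': (384, 512, 3), 'fovy': 43.40596288946598, 'cx': 248.95107727598153, 'cy': 195.67193819494517, 'D': array([-0.14823327,  0.        ,  0.        ,  0.        ,  0.        ]), 'pose': array([[ 0.82085385, -0.35452371,  0.44778554,  1.21838844],
       [ 0.57079337,  0.5364662 , -0.62160996, -0.98633835],
       [-0.01984633,  0.76584395,  0.64272013,  1.12635215],
       [ 0.        ,  0.        ,  0.        ,  1.     
[... 299 characters left out ...]
 0.58521979,  0.88280835],
       [-0.01155885,  0.62619591,  0.77958006,  1.19928836],
       [ 0.        ,  0.        ,  0.        ,  1.        ]])}
wrist {'image': (384, 512, 3), 'fovy': 66.71374049623611, 'cx': 255.24163916839146, 'cy': 197.5491102645391, 'D': array([-0.07668236,  0.        ,  0.        ,  0.        ,  0.        ]), 'tool_from_camera': array([[-2.29248560e-03,  2.86254141e-01, -9.58150986e-01,
        -1.78747142e-01],
       [ 9.99997355e-01,  4.76142701e-04, -2.25035694e-03,
         1.11128577e-03],
       [-1.87957394e-04, -9.58153610e-01, -2.86254475e-01,
        -7.78117749e-02],
       [ 0.00000000e+00,  0.00000000e+00,  0.00000000e+00,
         1.00000000e+00]])}
```

View pics/scene0.png

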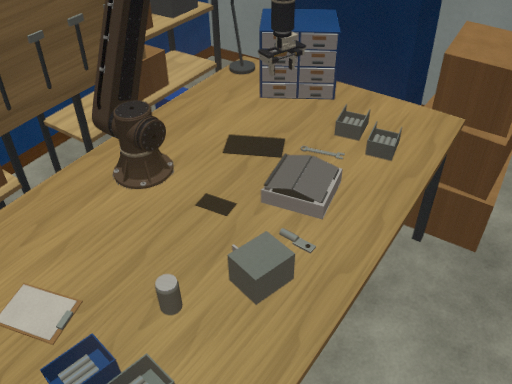

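View pics/side0.png

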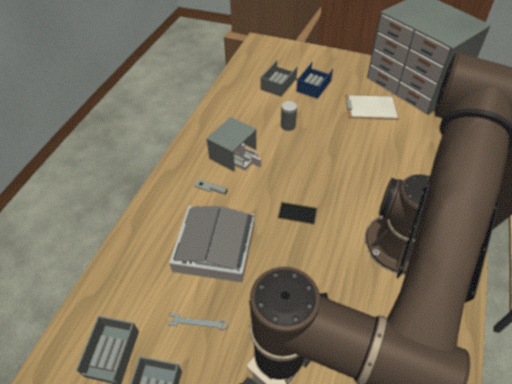

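View pics/wrist0.png

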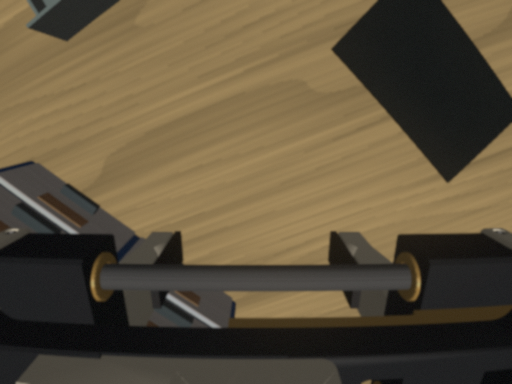

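The scene view shows the case at (302,183), the shelf at (261,266) with a tab at (236,248), big_lug at (297,240), the can at (169,295) and the wrench at (322,152). There are decoy bins at (350,122) and (383,141), and black mats on the bench at (255,145) and (216,204). I'll enlarge crops next.

```bash
cat > h.py <<'E'
import numpy as np, cv2
from scipy.optimize import least_squares
from scipy.spatial.transform import Rotation as R
def K(c):
    f=192/np.tan(np.radians(c["fovy"]/2)); return np.array([[f,0,c["cx"]],[0,f,c["cy"]],[0,0,1.]])
F=np.diag([1,-1,-1.])
def pose(c,st=None):
    if "pose" in c: return c["pose"]
    T=np.eye(4); T[:3,:3]=R.from_euler("xyz",st["eef_rot"],degrees=True).as_matrix(); T[:3,3]=st["tcp_pos"]
    return T@c["tool_from_camera"]
def proj(c,P,T=None):
    T=c["pose"] if T is None else T
    P=np.atleast_2d(P); pc=(P-T[:3,3])@T[:3,:3]@F
    return cv2.projectPoints(pc,np.zeros(3),np.zeros(3),K(c),c["D"])[0][:,0]
def ray(c,uv,T=None):
    T=c["pose"] if T is None else T
    n=cv2.undistortPoints(np.array(uv,float).reshape(-1,1,2),K(c),c["D"])[:,0]
    d=np.c_[n,np.ones(len(n))]@F@T[:3,:3].T
    return T[:3,3],d
def atz(c,uv,z,T=None):
    o,d=ray(c,uv,T); return o+d*((z-o[2])/d[:,2])[:,None]
def crop(img,x0,y0,x1,y1,s,name):
    i=cv2.resize(img[y0:y1,x0:x1],None,fx=s,fy=s,interpolation=cv2.INTER_CUBIC)
    for x in range((x0+9)//10*10,x1,10):
        cv2.line(i,((x-x0)*s,0),((x-x0)*s,6 if x%50 else 14),(255,255,0),1)
        if x%20==0: cv2.putText(i,str(x),((x-x0)*s-10,24),0,.4,(255,255,0),1)
    for y in range((y0+9)//10*10,y1,10):
        cv2.line(i,(0,(y-y0)*s),(6,(y-y0)*s),(255,255,0),1)
        if y%20==0: cv2.putText(i,str(y),(8,(y-y0)*s+4),0,.4,(255,255,0),1)
    cv2.imwrite(name,cv2.cvtColor(i,cv2.COLOR_RGB2BGR))
def w2(xyyaw,P):
    x,y,a=xyyaw; P=np.atleast_2d(P); c,s=np.cos(a),np.sin(a)
    return np.c_[x+c*P[:,0]-s*P[:,1],y+s*P[:,0]+c*P[:,1],P[:,2]]
E
python3 - <<'E'
from plant import *; from h import *
import pickle
a=capture("scene");b=capture("side"); pickle.dump((a,b),open("c0.pkl","wb"))
crop(a["image"],215,140,351,242,5,"pics/a1.png")
crop(a["image"],205,220,335,312,6,"pics/a2.png")
crop(b["image"],160,190,270,290,6,"pics/b1.png")
crop(b["image"],180,110,280,200,6,"pics/b2.png")
E
```

```text
(no output)
```

View pics/a1.png

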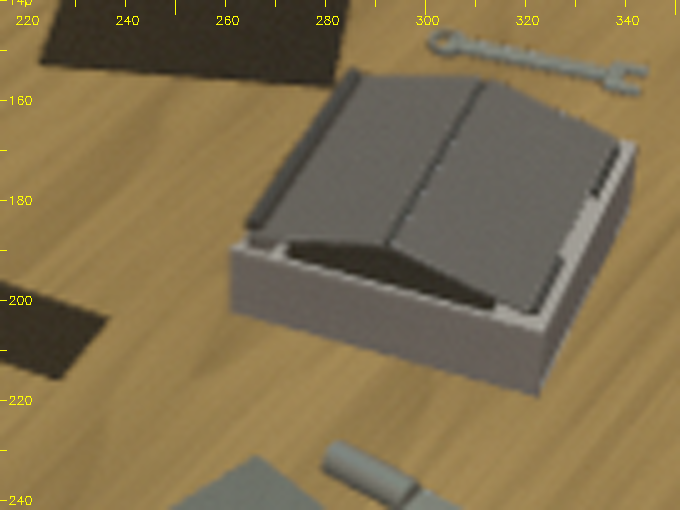

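View pics/a2.png

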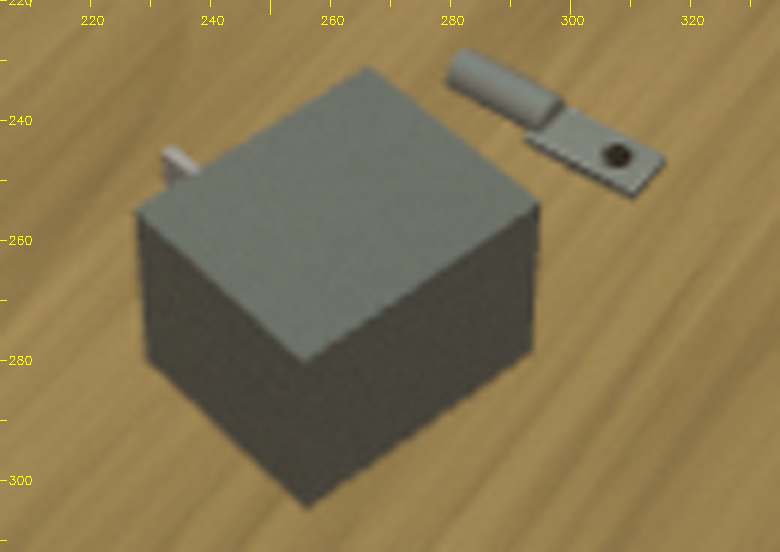

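View pics/b1.png

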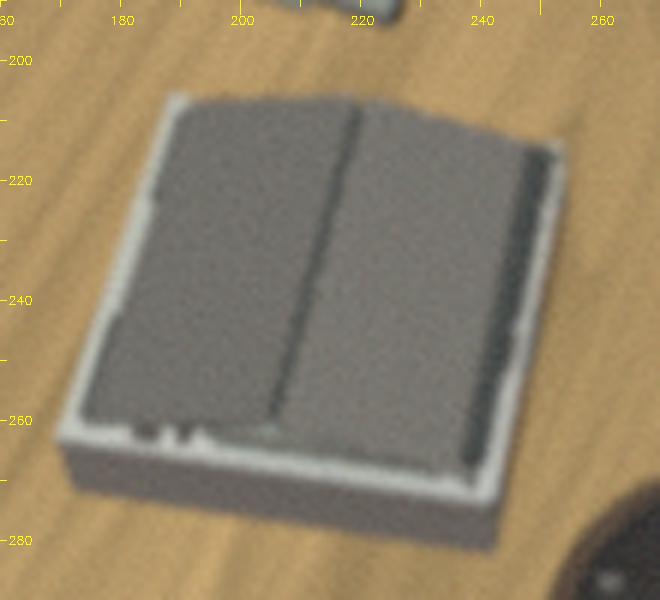

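View pics/b2.png

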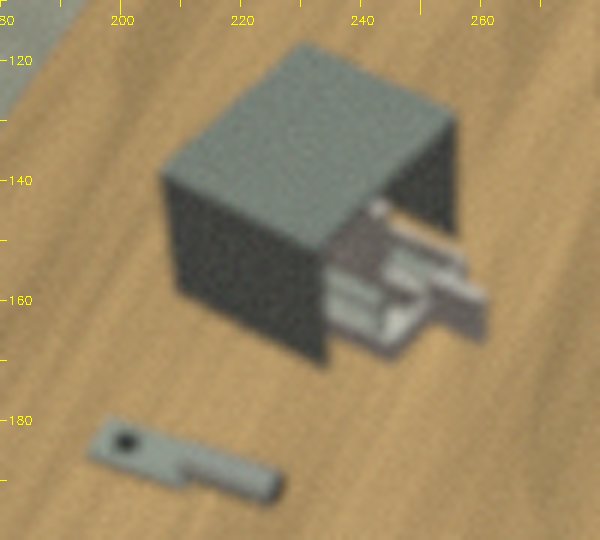

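```bash
cat > fit.py <<'E'
from h import *; import pickle
a,b=pickle.load(open("c0.pkl","rb"))
def fit(obsA,obsB,x0):
    PA=np.array([o[0] for o in obsA])/1000.;UA=np.array([o[1] for o in obsA],float)
    PB=np.array([o[0] for o in obsB])/1000. if obsB else np.zeros((0,3));UB=np.array([o[1] for o in obsB],float)
    def f(p,raw=False):
        r=[proj(a,w2(p,PA))-UA]
        if obsB: r.append(proj(b,w2(p,PB))-UB)
        r=np.vstack(r); return r if raw else r.ravel()
    s=least_squares(f,x0,loss="soft_l1"); 
    print(s.x[:2].round(4),np.degrees(s.x[2]).round(2)); print(f(s.x,True).round(1).tolist()); return s.x
print("case");
case=fit([((-97,-114,0),(261.5,203)),((133,-114,0),(322.5,219)),((133,-114,60),(322.5,206)),((133,114,60),(342,168))],
 [((133,114,60),(169,263)),((133,114,0),(172.5,271.5)),((-97,114,60),(242.5,273)),((-97,114,0),(242.5,281.5)),((133,-114,60),(188,205.5)),((-97,-114,60),(254,213.5))],[.65,.2,0])
print("shelf")
sh=fit([((0,-75,111),(228,255)),((125,-75,111),(256,280)),((125,75,111),(295,254)),((0,75,111),(266,231)),((0,-75,0),(229.5,280)),((125,-75,0),(257,304.5)),((125,75,0),(294,279))],
 [((125,75,111),(207,139)),((0,75,111),(234,151)),((0,-75,111),(255.5,129.5)),((125,-75,111),(231,117)),((125,75,0),(209.5,159)),((0,75,0),(234.5,171)),((0,-75,0),(255,149))],[.7,-.2,0])
h=w2(case,[[.12,0,.062]])[0]
# rod ends
print("rod")
for c,uv in ((a,[(285,155),(265,186)]),(b,[(249,215),(237.5,267)])):
    p=atz(c,uv,.071); print(p.round(4)); cc=np.cos(case[2]),np.sin(case[2])
    d=p-np.r_[case[:2],0]; print((d[:,0]*cc[0]+d[:,1]*cc[1]).round(4),(-d[:,0]*cc[1]+d[:,1]*cc[0]).round(4))
print("tray tab top tip",atz(a,[(233,245.5)],.048),atz(b,[(260.5,160)],.048))
print("tab bottom tip",atz(b,[(260.5,167)],.004))
np.save("fit.npy",np.array([case,sh]))
print("biglug",atz(a,[(281,231),(311,252)],.005),"can",atz(a,[(170,312)],0))
E
python3 fit.py
```

```text
case
[0.5673 0.2219] 10.86
[[-0.6, 0.3], [0.3, 1.2], [1.8, 1.1], [0.5, 1.3], [0.5, -0.1], [0.3, 0.8], [-0.2, 0.2], [0.5, 1.0], [0.2, 0.1], [0.3, 0.3]]
shelf
[ 0.6299 -0.1834] -14.62
[[-0.5, 0.1], [0.2, 0.4], [0.6, -0.5], [0.3, -0.2], [-0.2, 0.2], [-0.4, 0.8], [-0.1, -0.3], [-0.5, -0.4], [-0.8, 0.7], [1.1, -0.8], [-0.6, -0.2], [-0.2, 0.2], [0.2, 1.3], [1.8, 0.4]]
rod
[[0.4603 0.306  0.071 ]
 [0.4999 0.1082 0.071 ]]
[-0.0892 -0.0876] [ 0.1027 -0.099 ]
[[0.5055 0.1101 0.071 ]
 [0.4694 0.306  0.071 ]]
[-0.0817 -0.0803] [-0.0982  0.101 ]
tray tab top tip [[ 0.56314285 -0.16828519  0.048     ]] [[ 0.56165928 -0.16168625  0.048     ]]
tab bottom tip [[ 0.5633891  -0.16632282  0.004     ]]
biglug [[ 0.63038034  0.0069519   0.005     ]
 [ 0.76055073 -0.02161277  0.005     ]] can [[ 0.54072155 -0.44680909  0.        ]]
```

```bash
cat > pl.py <<'E'
from plant import *; from h import *
import sys
np.set_printoptions(suppress=True)
case,sh=np.load("fit.npy")
def inf(f,P):  # world->frame
    c,s=np.cos(f[2]),np.sin(f[2]); d=np.array(P)[:2]-f[:2]; return np.array([c*d[0]+s*d[1],-s*d[0]+c*d[1]])
def st():
    s=get_state(); M=R.from_euler("xyz",s["eef_rot"],degrees=True).as_matrix()
    print("t",round(s["time_s"],2),"tcp",s["tcp_pos"].round(4),"toolz head",np.degrees(np.arctan2(M[1,2],M[0,2])).round(2),"F",s["contact_force"].round(1),"w",round(s["gripper_width"],4),"j",s["joints"].round(0))
    return s,M
def plan(P,zhead):
    s,M=st(); h=np.arctan2(M[1,2],M[0,2]); d=(np.radians(zhead)-h+np.pi)%(2*np.pi)-np.pi
    # toolx down: +roll about -z => heading decreases
    print("roll first",round(-d,4)); zh=np.radians(zhead)
    z=np.array([np.cos(zh),np.sin(zh),0]); x=np.array([0,0,-1.]); y=np.cross(z,x)
    D=np.array(P)-s["tcp_pos"]; print("then tool dx,dy,dz mm",(np.array([D@x,D@y,D@z])*1000).round(1));
E
python3 - <<'E'
from pl import *
print(np.degrees(case[2]))
tip=[.5625,-.166]; print("tip in shelf",inf(sh,tip))
P=w2(case,[[-.130,0,.15]])[0]; print(P); plan(P,10.86)
E
```

```text
10.859441868793121
tip in shelf [-0.06955856 -0.00018095]
[0.43958685 0.19744908 0.15      ]
t 0.25 tcp [0.242  0.6299 0.2055] toolz head 158.98 F [ 0.3 -0.   0.5] w 0.0878 j [ 85.  21.   1.  -0. -70. -17.]
roll first 2.5852
then tool dx,dy,dz mm [  55.5 -461.9  112.5]
```

```bash
python3 -m creep '{"jaw":[1,1,1,1,1,1,1,1,1,1],"translation":[[0,0,0],[0,0,0],[0,0,0],[0,0,0],[0,0,0],[0,0,0],[0,0,0],[0,0,0],[0,0,0],[0,0,0]],"roll":[0.14,0.149,0.149,0.149,0.149,0.149,0.149,0.149,0.149,0.149]}' 20
python3 - <<'E'
from pl import *
plan(w2(case,[[-.130,0,.15]])[0],10.86)
E
```

```text
time_s: 1.25
tcp_pos: [0.242, 0.63, 0.2058]
eef_rot: [178.5, 90.0, -107.7]
contact_force: [-0.3, 0.6, 0.9]
gripper_width: 0.013
t 1.25 tcp [0.242  0.63   0.2058] toolz head 73.78 F [-0.3  0.6  0.9] w 0.013 j [  85.   21.    1.   -0.  -70. -102.]
roll first 1.0981
then tool dx,dy,dz mm [  55.8 -462.   112.5]
```

Run:
```python
import numpy as np
h=73.8; D=-65.4
st=[15,30,45,48,48,48,48,48,48,48]; r=[.14]*7+[.118,0,0]
for s,q in zip(st,r):
    a=np.radians(D-h); print([round(s*np.sin(a)),round(s*np.cos(a))]); h-=np.degrees(q)
print(sum(st),h)
```

```text
[-10, -11]
[-23, -20]
[-38, -25]
[-43, -20]
[-46, -14]
[-47, -8]
[-48, -1]
[-48, 6]
[-47, 11]
[-47, 11]
426 10.889234094635597
```

```bash
python3 -m creep '{"jaw":[1,1,1,1,1,1,1,1,1,1],"translation":[[0,-0.010,-0.011],[0,-0.023,-0.020],[0,-0.038,-0.025],[0,-0.043,-0.020],[0,-0.046,-0.014],[0,-0.047,-0.008],[0,-0.048,-0.001],[0,-0.048,0.006],[0,-0.035,0.008],[0,-0.020,0.005]],"roll":[0.14,0.14,0.14,0.14,0.14,0.14,0.14,0.118,0,0]}'
python3 - <<'E'
from pl import *; import pickle
s,M=st(); c=capture("wrist"); a=capture("scene"); pickle.dump((s,c,a),open("c1.pkl","wb"))
cv2.imwrite("pics/w1.png",c["image"][:,:,::-1])
cv2.imwrite("pics/s1.png",a["image"][:,:,::-1])
plan(w2(case,[[-.130,0,.15]])[0],10.86)
E
```

```text
time_s: 2.25
tcp_pos: [0.4055, 0.2766, 0.2063]
eef_rot: [44.5, 90.0, 55.6]
contact_force: [-0.2, 0.4, 0.5]
gripper_width: 0.0004
t 2.25 tcp [0.4055 0.2766 0.2063] toolz head 11.12 F [-0.2  0.4  0.5] w 0.0004 j [  57.    3.  -22.    0.  -65. -136.]
t 2.35 tcp [0.4056 0.2769 0.2063] toolz head 11.06 F [-0.7 -0.1  1.1] w 0.0004 j [  57.    3.  -22.    0.  -65. -136.]
roll first 0.0035
then tool dx,dy,dz mm [ 56.3 -84.4  18.4]
```

View pics/w1.png

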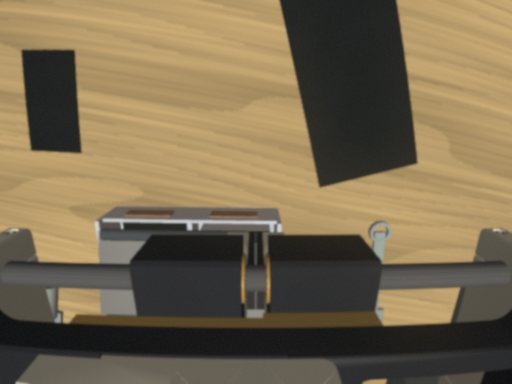

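View pics/s1.png

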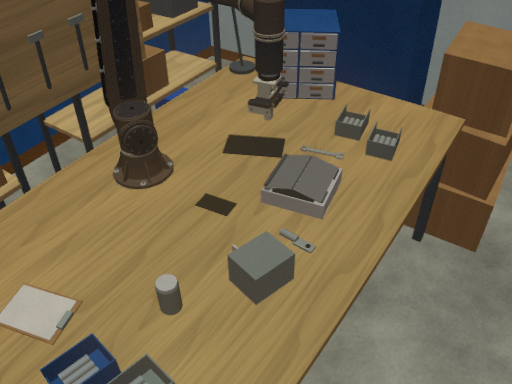

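```bash
python3 -m creep '{"jaw":[1,1,1,1,1,1,1,1,1,1],"translation":[[0,-0.020,0.004],[0,-0.030,0.006],[0.010,-0.024,0.006],[0.030,-0.010,0.002],[0.035,0,0],[0.030,0,0],[0.020,0,0],[0.012,0,0],[0.007,0,0],[0,0,0]],"roll":[0.003,0,0,0,0,0,0,0,0,0]}'
python3 - <<'E'
from pl import *; import pickle
plan(w2(case,[[-.130,0,.062]])[0],10.86)
a=capture("scene");b=capture("side")
crop(a["image"],215,120,351,222,5,"pics/a3.png")
crop(b["image"],160,190,290,290,6,"pics/b3.png")
E
```

```text
time_s: 3.35
tcp_pos: [0.4384, 0.2002, 0.0612]
eef_rot: [-145.7, 89.9, -134.7]
contact_force: [-0.2, -0.1, -0.5]
gripper_width: 0.0002
t 3.35 tcp [0.4384 0.2002 0.0612] toolz head 11.07 F [-0.2 -0.1 -0.5] w 0.0002 j [  48.   11.  -34.   -0.  -45. -127.]
roll first 0.0036
then tool dx,dy,dz mm [-0.8 -3.   0.6]
```

View pics/a3.png

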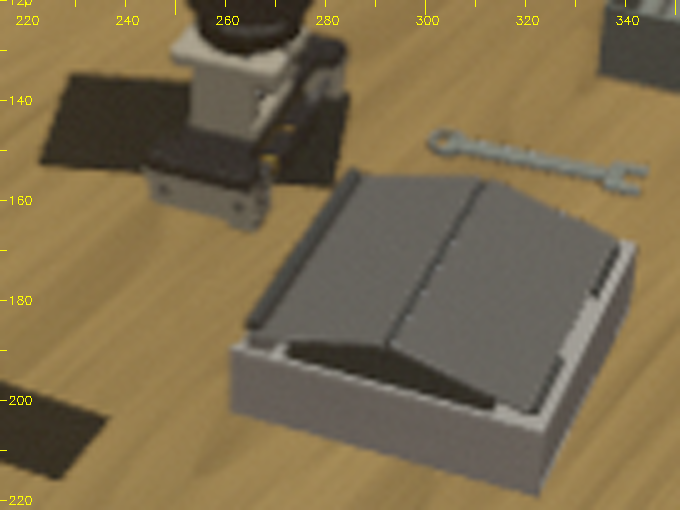

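View pics/b3.png

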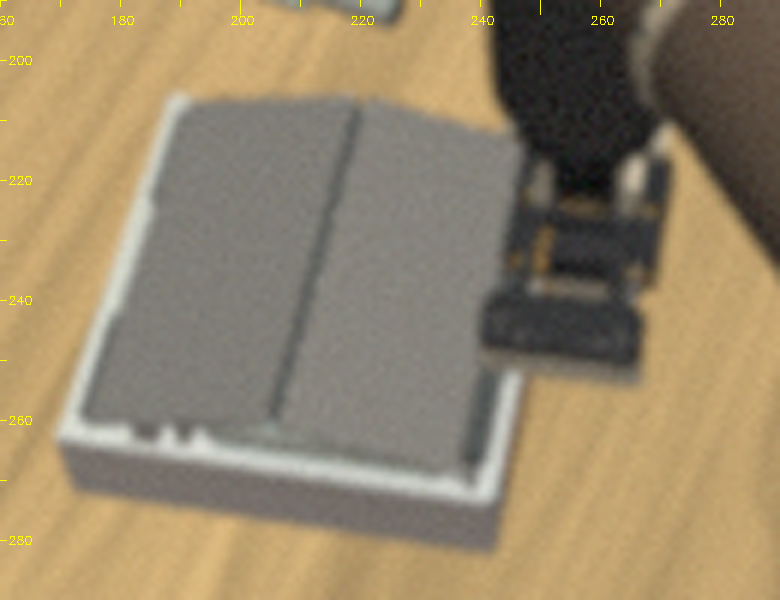

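```bash
python3 -m creep '{"jaw":[1,1,1,1,1,1,1,1,1,1],"translation":[[0,-0.003,0.010],[0,0,0.010],[0,0,0.010],[0,0,0.012],[0,0,0.014],[0,0,0.014],[0,0,0.014],[0,0,0.014],[0,0,0.010],[0,0,0.006]],"roll":[0.004,0,0,0,0,0,0,0,0,0]}'
python3 - <<'E'
from pl import *; import pickle
s,M=st(); print(inf(case,s["tcp_pos"]))
a=capture("scene");b=capture("side")
crop(a["image"],215,120,351,222,5,"pics/a4.png")
crop(b["image"],160,190,290,290,6,"pics/b4.png")
E
```

```text
time_s: 4.45
tcp_pos: [0.5525, 0.2187, 0.0616]
eef_rot: [-134.3, 90.0, -123.5]
contact_force: [-1.6, 0.0, 0.4]
gripper_width: 0.0005
t 4.45 tcp [0.5525 0.2187 0.0616] toolz head 10.79 F [-1.6  0.   0.4] w 0.0005 j [  40.   21.  -20.    0.  -49. -120.]
[-0.01513558 -0.0003636 ]
```

View pics/a4.png

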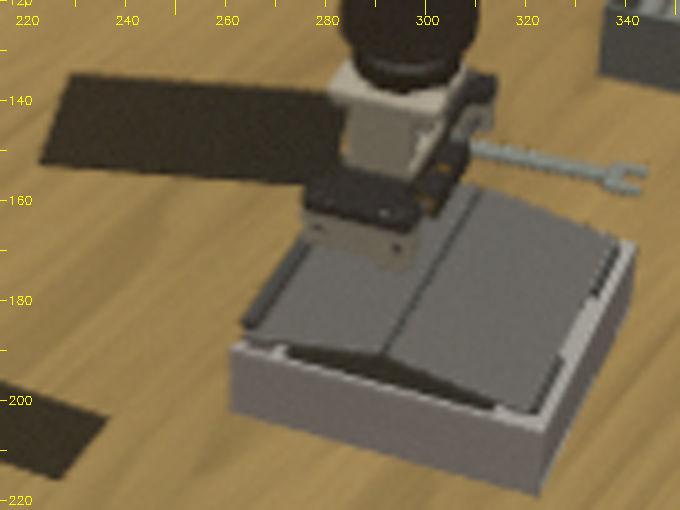

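View pics/b4.png

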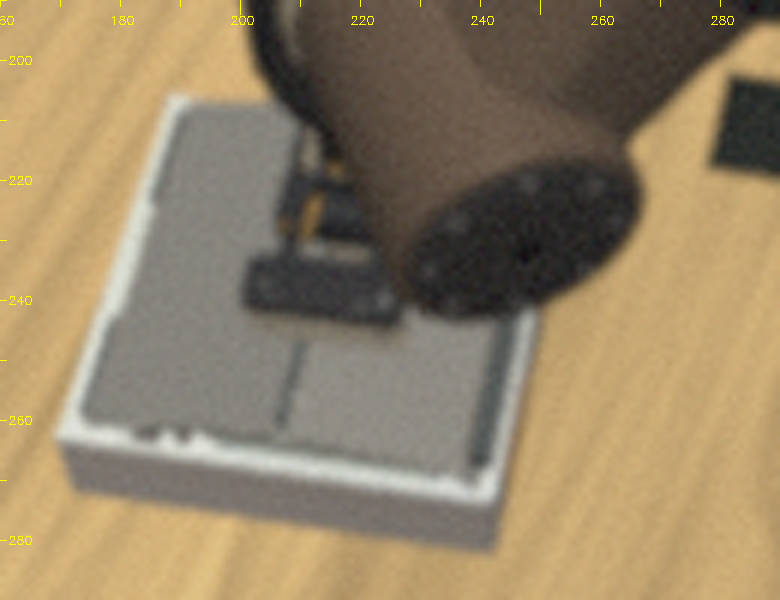

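Run:
```python
from pl import *; import pickle
s,M=st(); a=capture("scene");b=capture("side"); w=capture("wrist")
for c in (a,b):
    print(proj(c,[s["tcp_pos"]+M@np.array(v) for v in ([0,0,0],[-.066,0,0],[-.066,.0965,.039],[-.066,.0965,-.039],[-.066,-.0965,.039],[-.066,-.0965,-.039])]).round(0).tolist())
crop(a["image"],250,100,351,202,6,"pics/a5.png"); cv2.imwrite("pics/w5.png",w["image"][:,:,::-1])
```

```text
t 4.55 tcp [0.5522 0.2188 0.0617] toolz head 10.79 F [ 0.1 -0.3 -0.6] w 0.0002 j [  40.   20.  -20.    0.  -49. -120.]
[[294.0, 177.0], [295.0, 162.0], [314.0, 150.0], [294.0, 145.0], [296.0, 180.0], [274.0, 175.0]]
[[224.0, 238.0], [222.0, 227.0], [203.0, 251.0], [228.0, 255.0], [217.0, 201.0], [240.0, 204.0]]
```

View pics/a5.png

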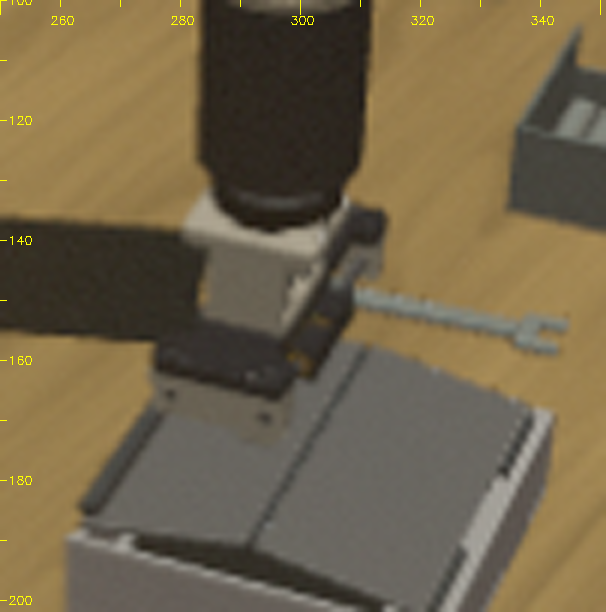

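View pics/w5.png

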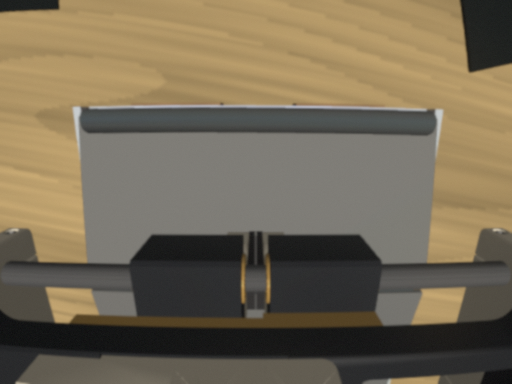

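Run:
```python
from pl import *; import pickle
i=cv2.imread("pics/w5.png")[:,:,::-1]
crop(i,130,190,380,330,3,"pics/w5c.png")
```

```text
(no output)
```

View pics/w5c.png

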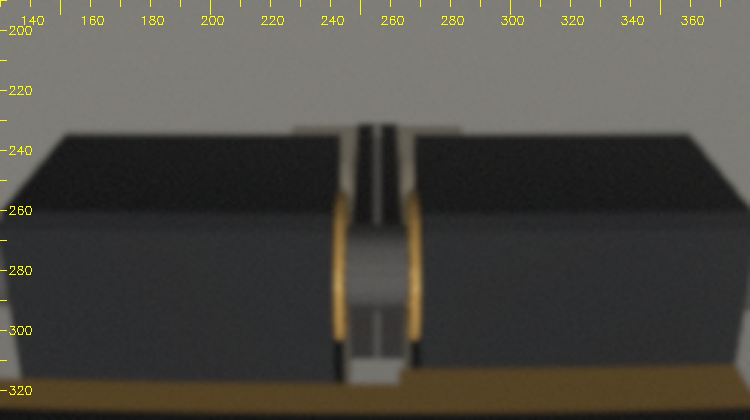

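Run:
```python
from pl import *; import pickle
i=cv2.imread("pics/w1.png")[:,:,::-1]
crop(i,130,190,380,330,3,"pics/w1c.png")
```

```text
(no output)
```

View pics/w1c.png

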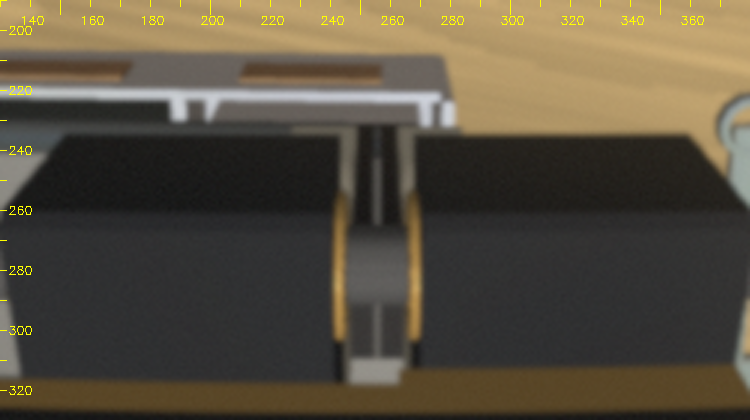

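The fingers rode over the rod and up the panel, so the cover barely moved. The wrist view and this contact both put the real finger ends about 20 mm short of the reported TCP. I'll back off, go 20 mm lower and check.

```bash
python3 -m creep '{"jaw":[1,1,1,1,1,1,1,1,1,1],"translation":[[-0.030,0,0],[-0.005,0,-0.015],[0,0,-0.030],[0,0,-0.035],[0,0,-0.030],[0,0,-0.008],[0.020,0,0],[0.025,0,0],[0.010,0,0],[0,0,0]],"roll":[0,0,0,0,0,0,0,0,0,0]}'
python3 - <<'E'
from pl import *; import pickle
s,M=st(); print(inf(case,s["tcp_pos"]))
a=capture("scene");b=capture("side")
print(proj(a,[s["tcp_pos"],s["tcp_pos"]+[0,0,.02]]),proj(b,[s["tcp_pos"],s["tcp_pos"]+[0,0,.02]]))
crop(a["image"],215,120,351,222,5,"pics/a6.png")
crop(b["image"],160,190,290,290,6,"pics/b6.png")
E
```

```text
time_s: 5.7
tcp_pos: [0.4347, 0.1958, 0.0409]
eef_rot: [-143.9, 89.8, -133.0]
contact_force: [-0.1, 0.5, 0.6]
gripper_width: 0.0001
t 5.7 tcp [0.4347 0.1958 0.0409] toolz head 10.82 F [-0.1  0.5  0.6] w 0.0001 j [  48.   12.  -36.   -0.  -42. -127.]
[-0.13514555 -0.00070758]
[[263.27280077 173.84174175]
 [263.26678256 169.51528688]] [[260.44572619 246.57280036]
 [260.43613614 243.21566187]]
```

View pics/a6.png

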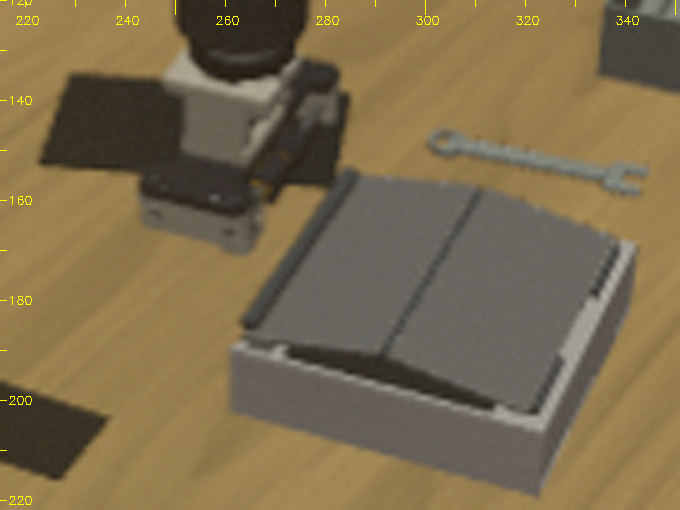

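View pics/b6.png

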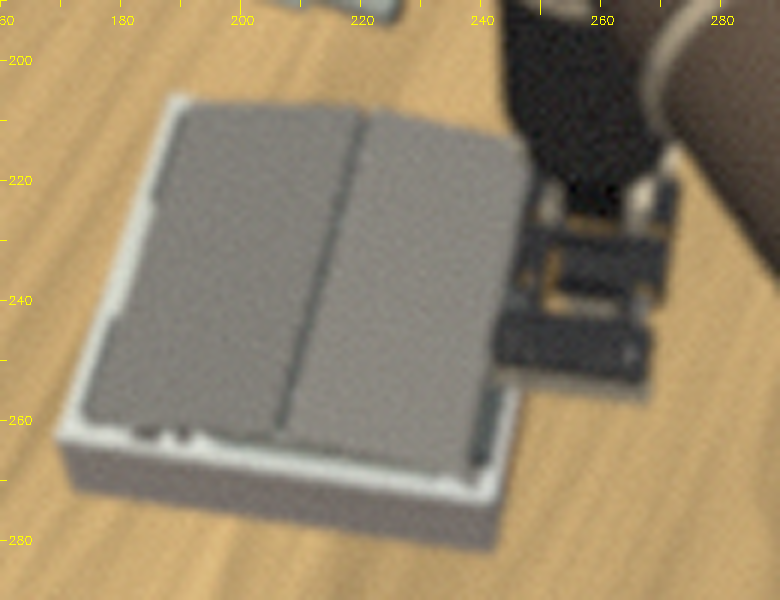

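```bash
python3 -m creep '{"jaw":[1,1,1,1,1,1,1,1,1,1],"translation":[[0,0,0.008],[0,0,0.008],[0,0,0.006],[0,0,0.004],[0,0,0.002],[0,0,0.002],[0,0,0.001],[0,0,0.001],[0,0,0.001],[0,0,0.001]],"roll":[0,0,0,0,0,0,0,0,0,0]}'
```

```text
time_s: 6.8
tcp_pos: [0.4681, 0.2024, 0.0415]
eef_rot: [-160.9, 89.9, -150.1]
contact_force: [-4.1, 0.3, -2.7]
gripper_width: -0.0001
```

```bash
python3 -m creep '{"jaw":[1,1,1,1,1,1,1,1,1,1],"translation":[[0,0,0.003],[0,0,0.004],[0,0,0.006],[0,0,0.009],[0,0,0.010],[0,0,0.010],[0,0,0.010],[0,0,0.010],[0,0,0.010],[0,0,0.008]],"roll":[0,0,0,0,0,0,0,0,0,0]}'
python3 - <<'E'
from pl import *; import pickle
s,M=st(); print(inf(case,s["tcp_pos"]))
a=capture("scene");w=capture("wrist")
crop(a["image"],215,120,351,222,5,"pics/a7.png")
crop(w["image"],0,0,512,384,1,"pics/w7.png")
E
```

```text
time_s: 7.8
tcp_pos: [0.5485, 0.2181, 0.042]
eef_rot: [-2.8, 90.0, 8.0]
contact_force: [-1.0, -0.8, -1.0]
gripper_width: 0.0008
t 7.8 tcp [0.5485 0.2181 0.042 ] toolz head 10.82 F [-1.  -0.8 -1. ] w 0.0008 j [  41.   22.  -22.    0.  -47. -120.]
[-0.01910057 -0.00021775]
```

View pics/a7.png

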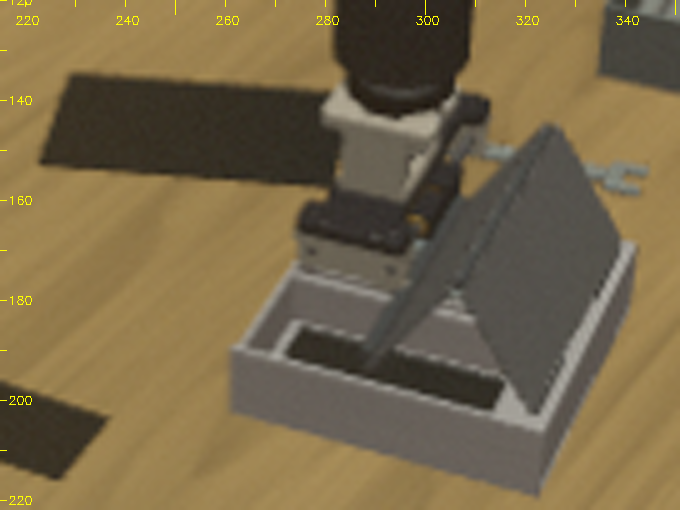

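```bash
python3 -m creep '{"jaw":[1,1,1,1,1,1,1,1,1,1],"translation":[[0,0,0.006],[0,0,0.006],[0,0,0.002],[0,0,-0.008],[-0.010,0,-0.004],[-0.015,0,0],[-0.015,0,0],[-0.011,0,0.004],[0,0,0.010],[0,0,0.010]],"roll":[0,0,0,0,0,0,0,0,0,0]}'
python3 -m creep '{"jaw":[1,1,1,1,1,1,1,1,1,1],"translation":[[0,0,0.010],[0,0,0.010],[0,0,0.010],[0,0,0.010],[0,0,0.010],[0,0,0.009],[0,0,0.008],[0,0,0.006],[0,0,0.004],[0,0,0]],"roll":[0,0,0,0,0,0,0,0,0,0]}'
python3 - <<'E'
from pl import *; import pickle
s,M=st(); print(inf(case,s["tcp_pos"]))
a=capture("scene");b=capture("side")
crop(a["image"],215,100,351,222,5,"pics/a8.png")
crop(b["image"],160,190,290,290,6,"pics/b8.png")
E
```

```text
time_s: 8.9
tcp_pos: [0.5738, 0.2232, 0.0934]
eef_rot: [32.6, 89.9, 43.4]
contact_force: [0.5, 0.5, -1.1]
gripper_width: 0.0005
time_s: 9.9
tcp_pos: [0.6491, 0.2374, 0.0928]
eef_rot: [22.8, 90.0, 33.6]
contact_force: [-0.2, -0.1, 0.4]
gripper_width: 0.0003
t 9.9 tcp [0.6491 0.2374 0.0928] toolz head 10.81 F [-0.2 -0.1  0.4] w 0.0003 j [  36.   27.   -5.    0.  -58. -115.]
[ 0.08323471 -0.00027076]
```

View pics/a8.png

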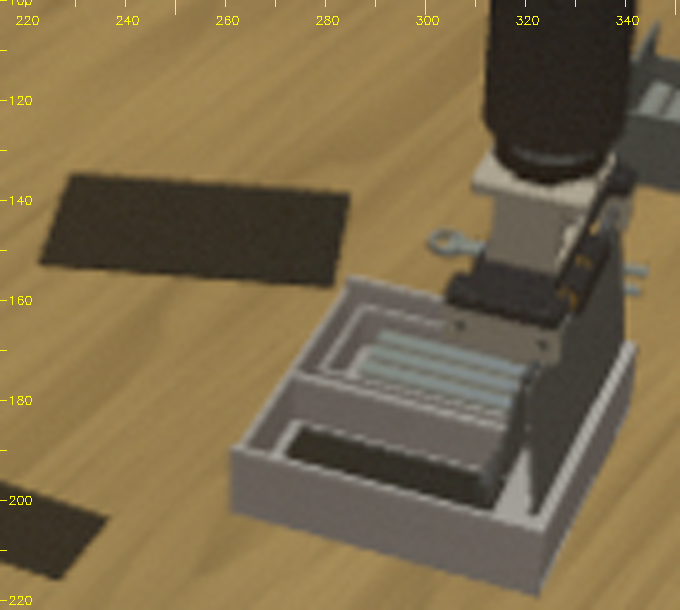

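View pics/b8.png

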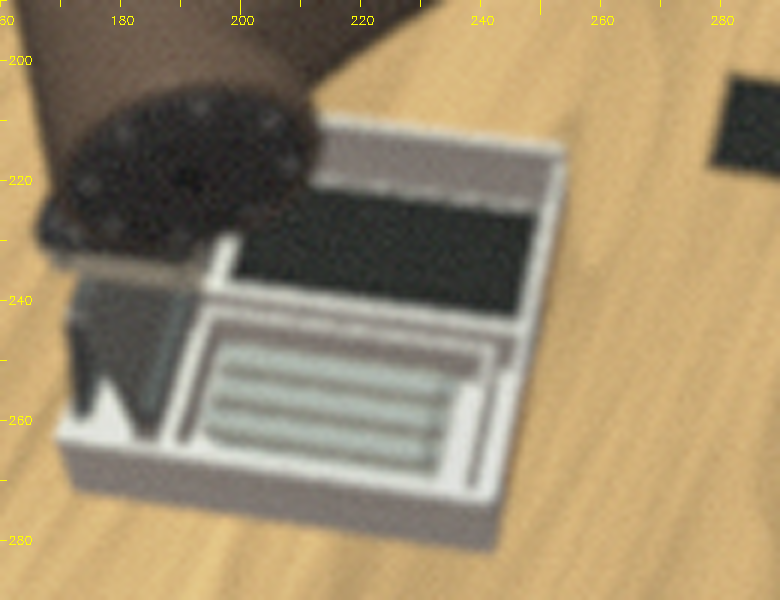

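```bash
python3 -m creep '{"jaw":[1,1,1,1,1,1,1,1,1,1],"translation":[[0,0,0.005],[0,0,0.005],[0,0,0.004],[0,0,0.003],[0,0,0.002],[0,0,0.001],[0,0,0.001],[0,0,0.001],[0,0,0.001],[0,0,0]],"roll":[0,0,0,0,0,0,0,0,0,0]}'
python3 - <<'E'
from pl import *; import pickle
s,M=st(); print(inf(case,s["tcp_pos"]))
E
```

```text
time_s: 11.0
tcp_pos: [0.6677, 0.2407, 0.0928]
eef_rot: [-173.5, 89.6, -162.7]
contact_force: [-15.2, -1.3, 7.4]
gripper_width: 0.0005
t 11.0 tcp [0.6677 0.2407 0.0928] toolz head 10.79 F [-15.2  -1.3   7.4] w 0.0005 j [  35.   28.   -2.   -0.  -60. -115.]
[ 0.10220665 -0.00046636]
```

```bash
python3 -m creep '{"jaw":[1,1,1,1,1,1,1,1,1,1],"translation":[[0,0,0.001],[0,0,0.001],[0,0,0.001],[0,0,0],[0,0,-0.005],[0,0,-0.020],[-0.010,0,-0.040],[-0.030,0,-0.040],[-0.040,0,-0.020],[-0.030,0,-0.010]],"roll":[0,0,0,0,0,0,0,0,0,0]}'
python3 - <<'E'
from pl import *; import pickle
s,M=st(); print(inf(case,s["tcp_pos"]))
a=capture("scene");b=capture("side");w=capture("wrist"); pickle.dump((a,b,w,s),open("c2.pkl","wb"))
crop(a["image"],215,100,351,222,5,"pics/a9.png")
crop(b["image"],160,190,290,290,6,"pics/b9.png")
crop(w["image"],0,0,512,384,1,"pics/w9.png")
E
```

```text
time_s: 12.0
tcp_pos: [0.5406, 0.2167, 0.2059]
eef_rot: [18.8, 89.8, 29.6]
contact_force: [0.7, 0.4, 0.9]
gripper_width: 0.0003
t 12.0 tcp [0.5406 0.2167 0.2059] toolz head 10.87 F [0.7 0.4 0.9] w 0.0003 j [  41.   12.  -12.    0.  -67. -120.]
[-0.027173   -0.00014581]
```

View pics/a9.png

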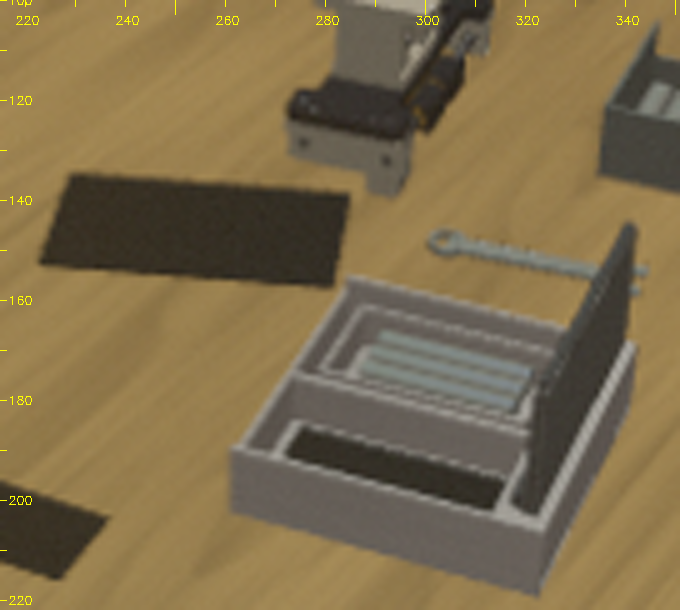

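View pics/b9.png

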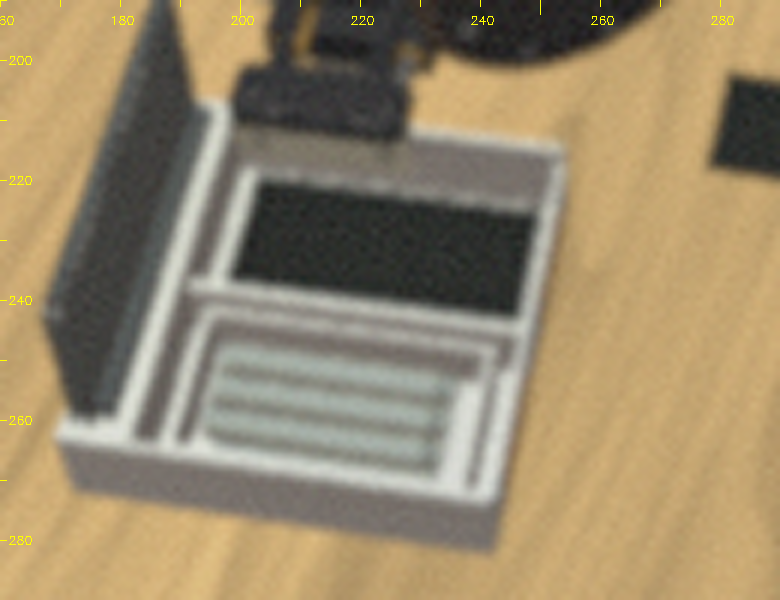

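View pics/w9.png

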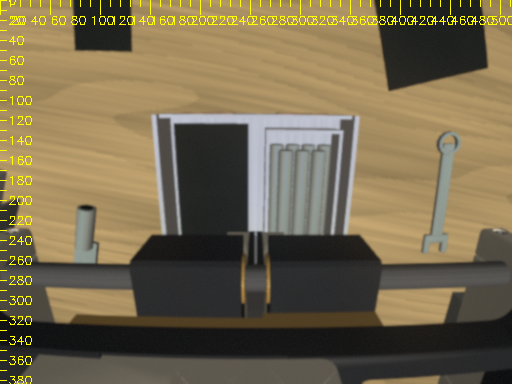

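The cover now stands upright with the panels folded together. The free compartment is the right one, with its mat at wrist pixel (210,180), and the full bin is in the left. I'll refine the case pose from these views.

Run:
```python
from h import *; import pickle
a,b,w,s=pickle.load(open("c2.pkl","rb"))
crop(w["image"],140,95,370,240,3,"pics/w9c.png")
from pl import case
T=pose(w,s)
for P in ([-97,114,60],[-97,-114,60],[-97,114,50],[-97,-114,50],[-85,-57-48,7],[-85,-57+48,7],[-80,57-45,40],[-80,57+45,40]):
    print(P,proj(w,w2(case,np.array([P])/1000.),T).round(1))
```

```text
[-97, 114, 60] [[361.3 119.6]]
[-97, -114, 60] [[152.3 119.5]]
[-97, 114, 50] [[358.2 119.4]]
[-97, -114, 50] [[155.3 119.2]]
[-85, -105, 7] [[174.1 127.9]]
[-85, -9, 7] [[249.5 127.5]]
[-80, 12, 40] [[267.1 133.4]]
[-80, 102, 40] [[344.  133.9]]
```

View pics/w9c.png

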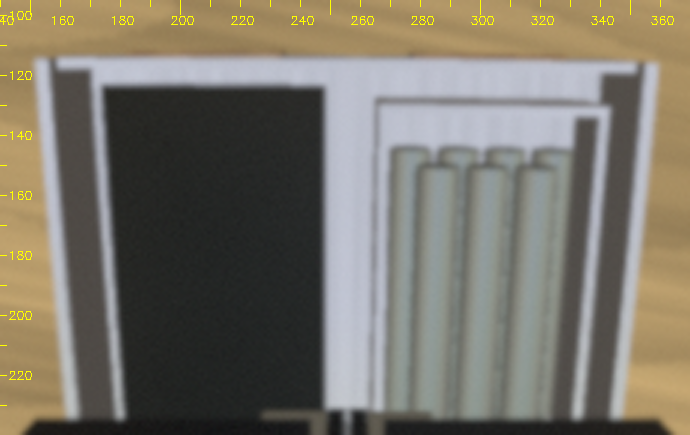

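Run:
```python
from pl import *
P=w2(sh,[[-.03,0,.200]])[0]; print(P); plan(P,-14.62)
```

```text
[ 0.60082343 -0.17580952  0.2       ]
t 12.15 tcp [0.5425 0.2178 0.2064] toolz head 10.87 F [ 0.4  0.3 -0.7] w 0.0003 j [  41.   12.  -11.    0.  -66. -120.]
roll first 0.4448
then tool dx,dy,dz mm [   6.4 -366.1  155.8]
```

```bash
python3 -m creep '{"jaw":[-1,-1,-1,-1,-1,-1,-1,-1,-1,-1],"translation":[[0.001,-0.010,0],[0.001,-0.025,0],[0.001,-0.035,0],[0.001,-0.043,0.022],[0.001,-0.044,0.022],[0,-0.044,0.022],[0,-0.044,0.022],[0,-0.043,0.022],[0,-0.035,0.018],[0,-0.020,0.010]],"roll":[0.148,0.148,0.149,0,0,0,0,0,0,0]}'
python3 - <<'E'
from pl import *; import pickle
plan(w2(sh,[[-.03,0,.200]])[0],-14.62)
s=get_state(); w=capture("wrist"); pickle.dump((w,s),open("c3.pkl","wb"))
crop(w["image"],0,0,512,384,1,"pics/w10.png")
E
```

```text
time_s: 13.15
tcp_pos: [0.6051, -0.1551, 0.1962]
eef_rot: [-157.6, 89.9, -172.4]
contact_force: [0.6, 0.7, -0.0]
gripper_width: 0.0751
t 13.15 tcp [ 0.6051 -0.1551  0.1962] toolz head -14.82 F [ 0.6  0.7 -0. ] w 0.0751 j [   4.   16.   -7.    0.  -67. -108.]
roll first -0.0035
then tool dx,dy,dz mm [ -3.8 -21.1   1.1]
```

View pics/w10.png

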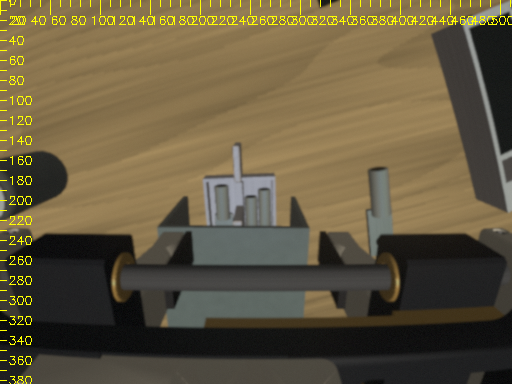

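Run:
```python
from h import *; import pickle
w,s=pickle.load(open("c3.pkl","rb"))
crop(w["image"],150,130,320,240,4,"pics/w10c.png")
```

```text
(no output)
```

View pics/w10c.png

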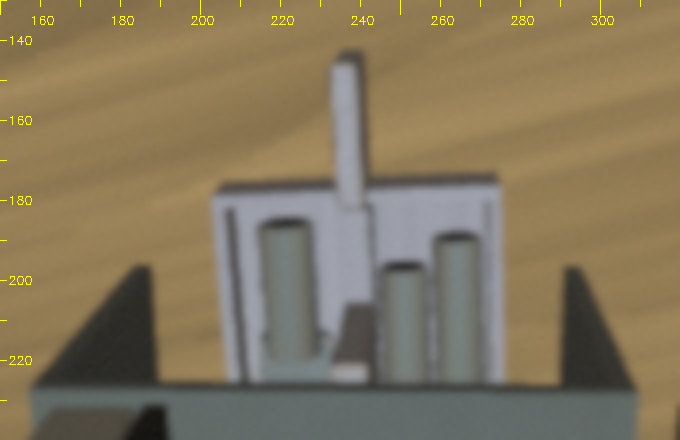

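Run:
```python
from h import *; import pickle
from pl import sh,inf
w,s=pickle.load(open("c3.pkl","rb")); T=pose(w,s)
M=R.from_euler("xyz",s["eef_rot"],degrees=True).as_matrix()
def show(n,uv,z):
    p=atz(w,uv,z,T); print(n,p[:,:2].round(4).tolist(),"tool yz mm",(((p-s["tcp_pos"])@M)[:,1:]*1000).round(1).tolist(),"shelf",[inf(sh,q).round(4).tolist() for q in p]); return p
p=show("tab top",[(232.5,146),(239.5,145),(235,182),(241,182)],.048)
f=(p[0]+p[1])/2;b=(p[2]+p[3])/2; print("len",np.linalg.norm(f-b),"yaw",np.degrees(np.arctan2(*(b-f)[[1,0]])))
q=show("tub front",[(203.5,179.5),(274.5,176.5)],.022); d=q[1]-q[0]; print(np.linalg.norm(d),np.degrees(np.arctan2(d[1],d[0]))-90)
show("shelf top front",[(157,227),(309.5,227)],.111)
show("handle top front",[(239,221)],.086)
```

```text
tab top [[0.5594, -0.1713], [0.5603, -0.1634], [0.5997, -0.1798], [0.6015, -0.1731]] tool yz mm [[-27.2, -39.8], [-19.4, -40.9], [-25.2, 1.4], [-18.3, 1.4]] shelf [[-0.0713, -0.0061], [-0.0723, 0.0018], [-0.0301, -0.0042], [-0.03, 0.0028]]
len 0.0417755817432764 yaw -12.641929682649092
tub front [[0.592, -0.2203], [0.6109, -0.1341]] tool yz mm [[-66.2, 4.4], [21.9, 0.6]] shelf [[-0.0273, -0.0452], [-0.0308, 0.0429]]
0.08820005958539347 -12.33724517072416
shelf top front [[0.6105, -0.2583], [0.6483, -0.1136]] tool yz mm [[-98.3, 31.8], [51.2, 31.4]] shelf [[0.0001, -0.0773], [0.0003, 0.0721]]
handle top front [[0.6336, -0.1823]] tool yz mm [[-19.0, 34.8]] shelf [[0.0034, 0.002]]
```

Run:
```python
from pl import *
plan([.5763,-.172,-.004],-12.5)
```

```text
t 13.2 tcp [ 0.6053 -0.1568  0.1961] toolz head -14.86 F [ 2.  -0.5  0.6] w 0.0791 j [   3.   16.   -7.    0.  -67. -108.]
roll first -0.0411
then tool dx,dy,dz mm [200.1 -21.2 -25.1]
```

```bash
python3 -m creep '{"jaw":[-1,-1,-1,-1,-1,-1,-1,-1,-1,-1],"translation":[[0,-0.010,-0.012],[0,-0.011,-0.013],[0.015,0,0],[0.035,0,0],[0.040,0,0],[0.035,0,0],[0.025,0,0],[0.013,0,0],[0.007,0,0],[0,0,0]],"roll":[-0.041,0,0,0,0,0,0,0,0,0]}'
python3 - <<'E'
from pl import *; import pickle
plan([.5763,-.172,-.004],-12.5)
s=get_state(); w=capture("wrist"); b=capture("side"); pickle.dump((w,s),open("c4.pkl","wb"))
crop(w["image"],100,160,420,330,2,"pics/w11.png")
crop(b["image"],190,90,310,190,6,"pics/b11.png")
E
```

```text
time_s: 14.2
tcp_pos: [0.5757, -0.1665, 0.0277]
eef_rot: [-156.8, 90.0, -169.1]
contact_force: [-0.0, -0.8, 0.2]
gripper_width: 0.0876
t 14.2 tcp [ 0.5757 -0.1665  0.0277] toolz head -12.34 F [-0.  -0.8  0.2] w 0.0876 j [   3.   23.  -21.    0.  -45. -105.]
roll first 0.0029
then tool dx,dy,dz mm [31.7 -5.3  1.8]
```

View pics/w11.png

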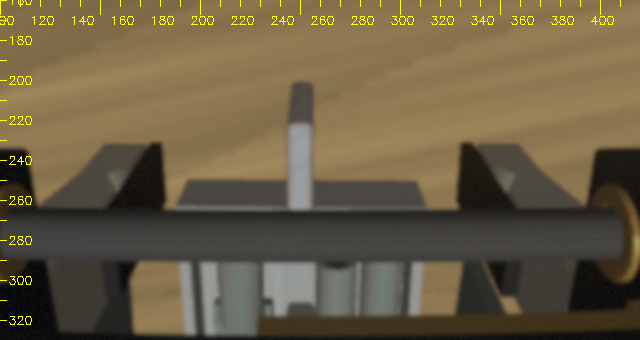

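View pics/b11.png

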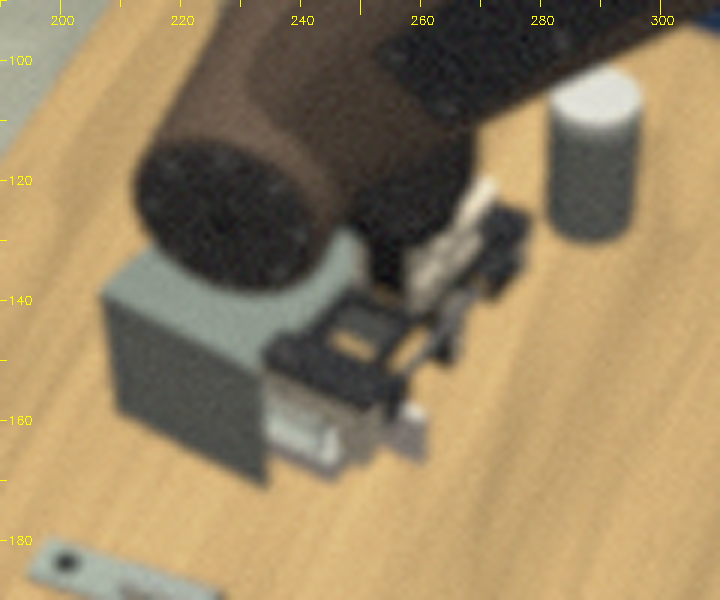

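```bash
python3 -m creep '{"jaw":[-1,-1,-1,-1,1,1,1,1,1,1],"translation":[[0.010,-0.002,0.001],[0.012,-0.002,0],[0.007,0,0],[0.003,0,0],[0,0,0],[0,0,0],[0,0,0],[0,0,0],[0,0,0],[0,0,0]],"roll":[0,0,0,0,0,0,0,0,0,0]}' 30
python3 - <<'E'
from pl import *; import pickle
s,M=st(); b=capture("side")
crop(b["image"],190,90,310,190,6,"pics/b12.png")
E
```

```text
time_s: 15.3
tcp_pos: [0.576, -0.1705, -0.0038]
eef_rot: [16.7, 90.0, 4.4]
contact_force: [-0.4, -0.3, -0.2]
gripper_width: 0.0451
t 15.3 tcp [ 0.576  -0.1705 -0.0038] toolz head -12.33 F [-0.4 -0.3 -0.2] w 0.0451 j [   2.   26.  -23.   -0.  -42. -104.]
```

View pics/b12.png

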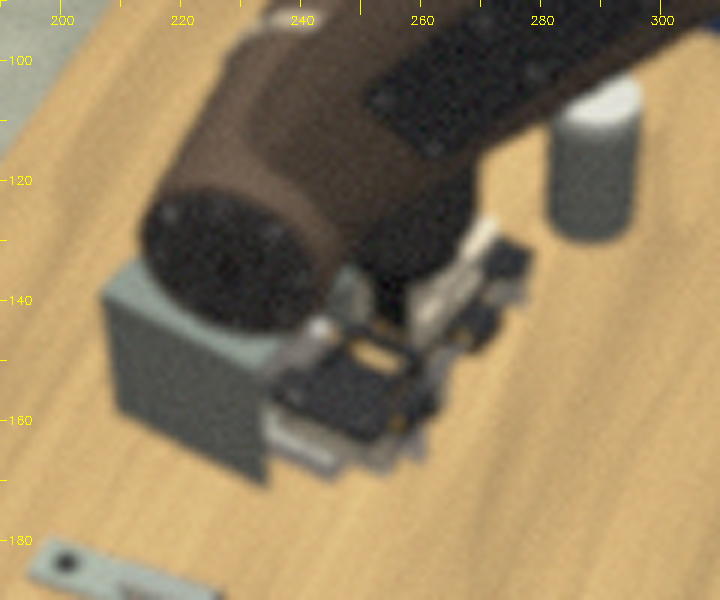

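```bash
python3 -m creep '{"jaw":[1,1,1,1,1,1,1,1,1,1],"translation":[[0,0,0],[0,0,0],[0,0,0],[0,0,0],[0,0,0],[0,0,0],[0,0,0],[0,0,-0.002],[0,0,-0.004],[0,0,-0.006]],"roll":[0,0,0,0,0,0,0,0,0,0]}' 30
python3 -m creep '{"jaw":[1,1,1,1,1,1,1,1,1,1],"translation":[[0,0,-0.008],[0,0,-0.010],[0,0,-0.012],[0,0,-0.013],[0,0,-0.013],[0,0,-0.013],[0,0,-0.012],[0,0,-0.010],[0,0,-0.008],[0,0,-0.006]],"roll":[0,0,0,0,0,0,0,0,0,0]}' 30
python3 - <<'E'
from pl import *; import pickle
s,M=st(); b=capture("side"); a=capture("scene"); w=capture("wrist")
crop(b["image"],190,90,310,190,6,"pics/b13.png")
crop(a["image"],180,180,335,312,5,"pics/a13.png")
crop(w["image"],0,0,512,384,1,"pics/w13.png")
E
```

```text
time_s: 16.35
tcp_pos: [0.5643, -0.168, -0.004]
eef_rot: [4.8, 90.0, -7.5]
contact_force: [1.6, -0.7, -2.1]
gripper_width: 0.0078
time_s: 17.35
tcp_pos: [0.4609, -0.1455, -0.004]
eef_rot: [-167.9, 90.0, 179.8]
contact_force: [0.4, -0.5, -3.1]
gripper_width: 0.0079
t 17.35 tcp [ 0.4609 -0.1455 -0.004 ] toolz head -12.33 F [ 0.4 -0.5 -3.1] w 0.0079 j [   6.   17.  -38.   -0.  -35. -108.]
```

View pics/b13.png

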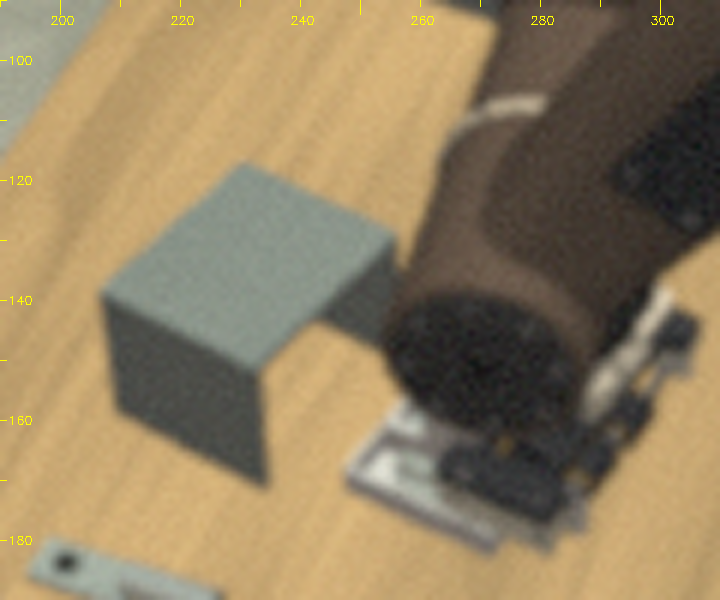

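View pics/a13.png

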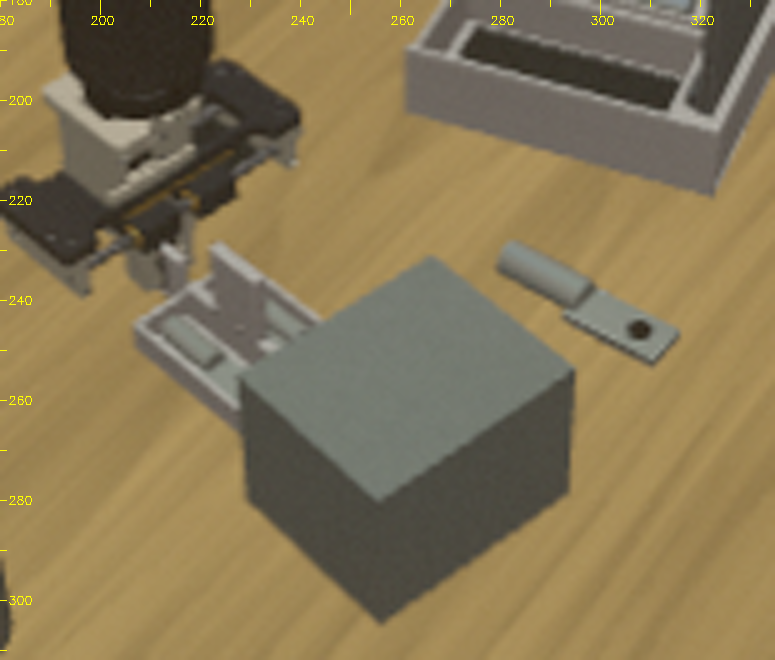

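View pics/w13.png

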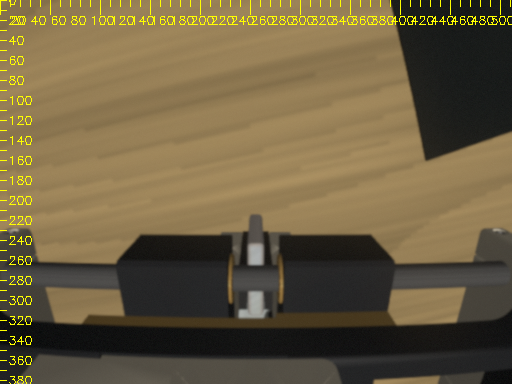

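```bash
python3 -m creep '{"jaw":[-1,-1,-1,-1,-1,-1,-1,-1,-1,-1],"translation":[[0,0,0],[0,0,0],[0,0,0],[0,0,0],[-0.010,0,0],[-0.030,0,0],[-0.045,0,0],[-0.048,0,0.010],[-0.040,0,0.030],[-0.020,0,0.035]],"roll":[0,0,0,0,0,0,0,0,0,0]}' 30
python3 - <<'E'
from pl import *; import pickle
s,M=st(); w=capture("wrist"); pickle.dump((w,s),open("c5.pkl","wb"))
crop(w["image"],0,0,512,384,1,"pics/w14.png"); crop(w["image"],170,100,340,240,4,"pics/w14c.png")
E
```

```text
time_s: 18.5
tcp_pos: [0.5368, -0.1621, 0.1952]
eef_rot: [8.4, 89.6, -3.9]
contact_force: [1.0, 0.6, 0.4]
gripper_width: 0.0824
t 18.5 tcp [ 0.5368 -0.1621  0.1952] toolz head -12.28 F [1.  0.6 0.4] w 0.0824 j [   3.   10.  -15.    0.  -64. -106.]
```

View pics/w14.png

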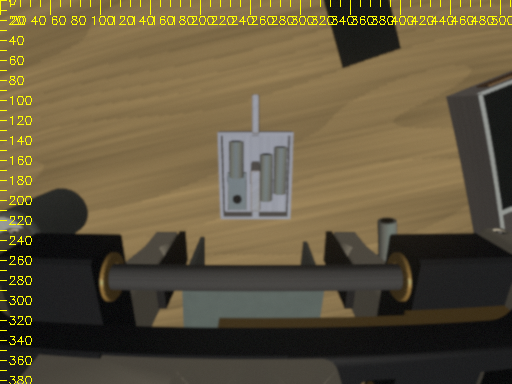

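View pics/w14c.png

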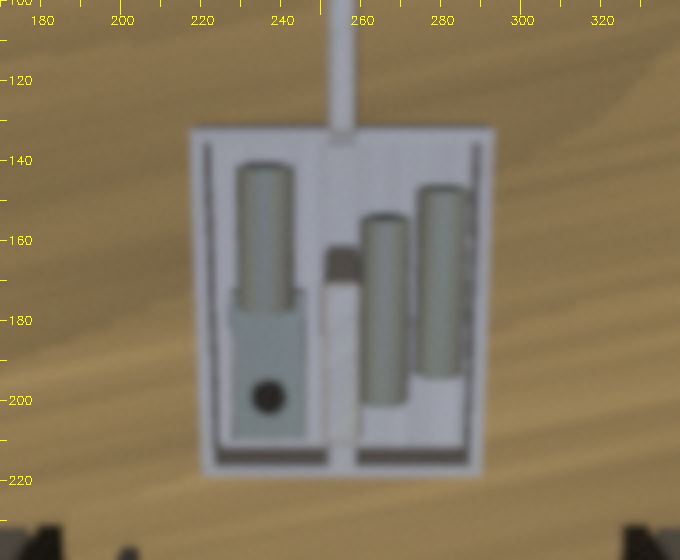

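Run:
```python
from h import *; import pickle
w,s=pickle.load(open("c5.pkl","rb")); T=pose(w,s)
M=R.from_euler("xyz",s["eef_rot"],degrees=True).as_matrix()
def show(n,uv,z):
    p=atz(w,uv,z,T); print(n,p[:,:2].round(4).tolist(),"tool yz mm",(((p-s["tcp_pos"])@M)[:,1:]*1000).round(1).tolist()); return p
h=show("handle top",[(255.5,170.5),(255.5,211)],.086)
print(np.linalg.norm(h[1]-h[0]), h.mean(0))
q=show("tub",[(217.5,132.5),(293.5,132.5),(221,219),(291,219)],.022)
print(q.mean(0)); d=q[2:].mean(0)-q[:2].mean(0); print(np.degrees(np.arctan2(d[1],d[0])),np.linalg.norm(d))
```

```text
handle top [[0.518, -0.1594], [0.56, -0.1685]] tool yz mm [[-1.5, -19.8], [-1.5, 23.2]]
0.04298779740232366 [ 0.53898108 -0.16397528  0.086     ]
tub [[0.4763, -0.1964], [0.4955, -0.1085], [0.5834, -0.2191], [0.6025, -0.1309]] tool yz mm [[-46.6, -53.1], [43.4, -53.1], [-46.1, 56.3], [44.2, 56.3]]
[ 0.53941625 -0.1637456   0.022     ]
-11.919060649826726 0.10941806582798747
```

```bash
python3 -m creep '{"jaw":[-1,-1,-1,-1,-1,-1,-1,1,1,1],"translation":[[0.015,-0.002,0.002],[0.035,0,0],[0.040,0,0],[0.035,0,0],[0.022,0,0],[0.010,0,0],[0.005,0,0],[0,0,0],[0,0,0],[0,0,0]],"roll":[0,0,0,0,0,0,0,0,0,0]}' 50
python3 -m creep '{"jaw":[1,1,1,1,1,1,1,1,1,1],"translation":[[0,0,0],[0,0,0],[0,0,0],[0,0,0],[0,0,0],[0,0,0],[0,0,0],[0,0,0],[0,0,0],[0,0,0]],"roll":[0,0,0,0,0,0,0,0,0,0]}' 50
python3 - <<'E'
from pl import *; import pickle
s,M=st(); b=capture("side"); a=capture("scene"); w=capture("wrist")
crop(b["image"],190,90,310,190,6,"pics/b15.png")
crop(a["image"],180,180,335,312,5,"pics/a15.png")
E
```

```text
time_s: 19.55
tcp_pos: [0.5373, -0.164, 0.0282]
eef_rot: [11.5, 89.9, -0.8]
contact_force: [-0.5, -0.4, 0.8]
gripper_width: 0.0694
time_s: 20.55
tcp_pos: [0.5366, -0.1639, 0.0269]
eef_rot: [47.5, 90.0, 35.1]
contact_force: [1.1, 1.9, -0.6]
gripper_width: 0.0096
t 20.55 tcp [ 0.5366 -0.1639  0.0269] toolz head -12.33 F [ 1.1  1.9 -0.6] w 0.0096 j [   3.   20.  -26.   -0.  -43. -105.]
```

View pics/a15.png

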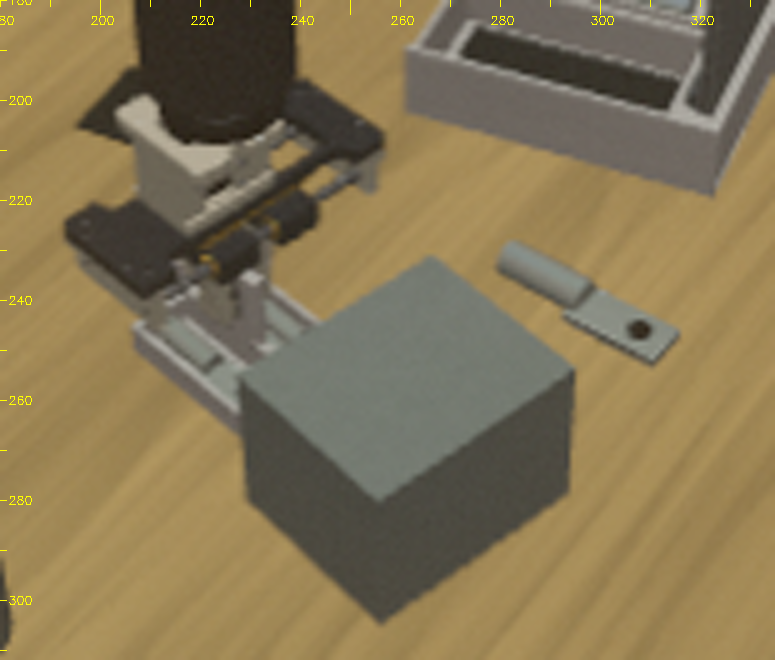

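View pics/b15.png

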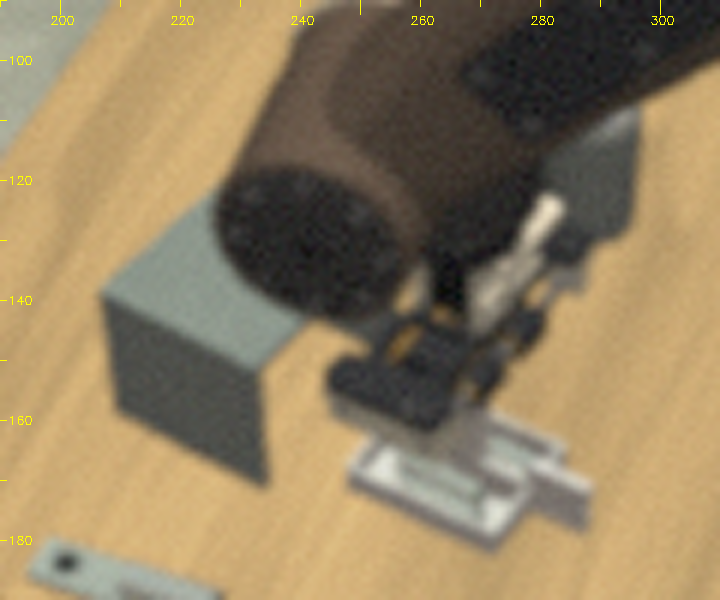

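```bash
python3 -m creep '{"jaw":[1,1,1,1,1,1,1,1,1,1],"translation":[[-0.002,0,0],[-0.004,0,0],[-0.006,0,0],[-0.008,0,0],[-0.008,0,0],[-0.006,0,0],[-0.004,0,0],[-0.002,0,0],[0,0,0],[0,0,0]],"roll":[0,0,0,0,0,0,0,0,0,0]}' 55
python3 - <<'E'
from pl import *; import pickle
s,M=st(); b=capture("side"); a=capture("scene")
crop(b["image"],190,90,310,190,6,"pics/b16.png")
crop(a["image"],180,180,335,312,5,"pics/a16.png")
E
```

```text
time_s: 21.7
tcp_pos: [0.5362, -0.164, 0.0667]
eef_rot: [179.0, 90.0, 166.7]
contact_force: [0.1, 0.3, -3.7]
gripper_width: 0.0097
t 21.7 tcp [ 0.5362 -0.164   0.0667] toolz head -12.34 F [ 0.1  0.3 -3.7] w 0.0097 j [   3.   17.  -24.   -0.  -48. -105.]
```

View pics/a16.png

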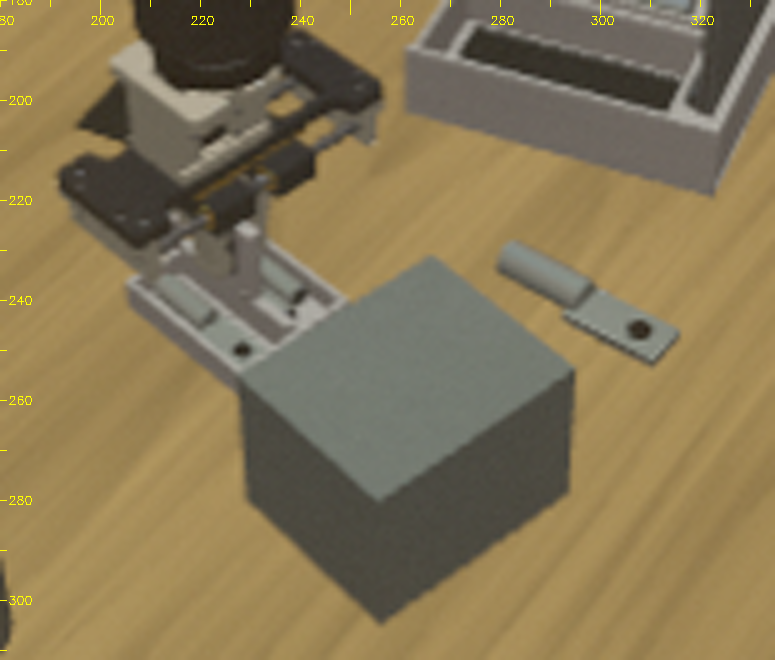

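View pics/b16.png

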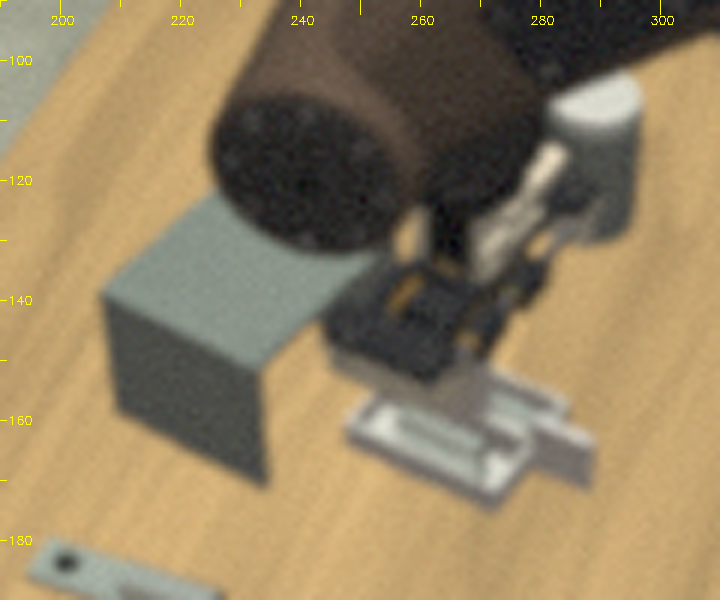

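```bash
python3 -m creep '{"jaw":[1,1,1,1,1,1,1,1,1,1],"translation":[[-0.003,0,0],[-0.006,0,0],[-0.009,0,0],[-0.010,0,0],[-0.010,0,0],[-0.009,0,0],[-0.007,0,0],[-0.004,0,0],[-0.002,0,0],[0,0,0]],"roll":[-0.02,-0.035,-0.05,-0.06,-0.06,-0.06,-0.05,-0.04,-0.02,-0.01]}' 55
python3 - <<'E'
from pl import *
plan([.5939,.1680,.127],10.86)
E
```

```text
time_s: 22.8
tcp_pos: [0.5365, -0.164, 0.1272]
eef_rot: [-6.5, 90.0, 4.4]
contact_force: [0.6, 0.1, -5.4]
gripper_width: 0.0098
t 22.8 tcp [ 0.5365 -0.164   0.1272] toolz head 10.92 F [ 0.6  0.1 -5.4] w 0.0098 j [  3.  14. -20.  -0. -56. -82.]
roll first 0.001
then tool dx,dy,dz mm [  0.2 315.2 119. ]
```

```bash
python3 -m creep '{"jaw":[1,1,1,1,1,1,1,1,1,1],"translation":[[0,0.003,0.001],[0,0.007,0.003],[0,0.012,0.005],[0,0.017,0.006],[0,0.021,0.008],[0,0.022,0.008],[0,0.022,0.008],[0,0.022,0.008],[0,0.022,0.008],[0,0.022,0.008]],"roll":[0,0,0,0,0,0,0,0,0,0]}' 55
python3 -m creep '{"jaw":[1,1,1,1,1,1,1,1,1,1],"translation":[[0,0.022,0.008],[0,0.022,0.008],[0,0.022,0.008],[0,0.019,0.007],[0,0.017,0.007],[0,0.015,0.006],[0,0.012,0.005],[0,0.008,0.003],[0,0.005,0.003],[0,0.003,0.001]],"roll":[0,0,0,0,0,0,0,0,0,0]}' 55
python3 - <<'E'
from pl import *; import pickle
plan([.5939,.1680,.127],10.86)
s=get_state(); b=capture("side"); a=capture("scene"); w=capture("wrist"); pickle.dump((a,b,w,s),open("c6.pkl","wb"))
crop(b["image"],160,180,290,290,6,"pics/b17.png")
crop(a["image"],215,100,351,222,5,"pics/a17.png")
crop(w["image"],0,0,512,384,1,"pics/w17.png")
E
```

```text
time_s: 23.8
tcp_pos: [0.5662, 0.0169, 0.1269]
eef_rot: [127.0, 90.0, 137.9]
contact_force: [0.3, -0.8, -4.7]
gripper_width: 0.0101
time_s: 24.8
tcp_pos: [0.594, 0.1679, 0.1269]
eef_rot: [-150.1, 90.0, -139.2]
contact_force: [-0.4, -0.4, -5.1]
gripper_width: 0.0097
t 24.8 tcp [0.594  0.1679 0.1269] toolz head 10.87 F [-0.4 -0.4 -5.1] w 0.0097 j [  34.   19.  -13.    0.  -58. -113.]
roll first 0.0001
then tool dx,dy,dz mm [-0.1  0.1 -0.1]
```

View pics/a17.png

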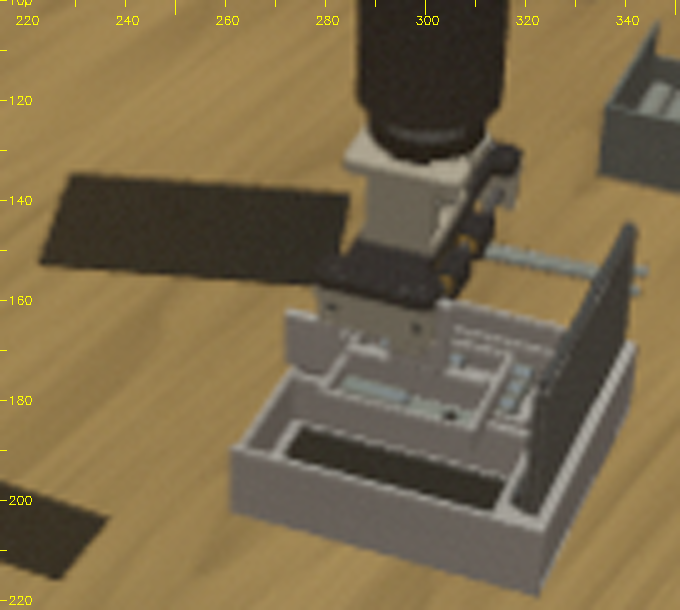

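View pics/b17.png

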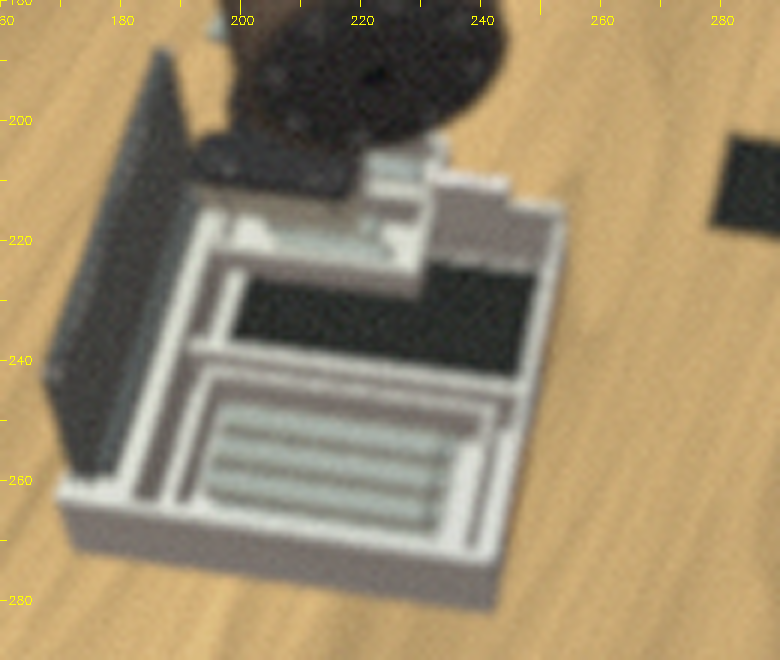

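View pics/w17.png

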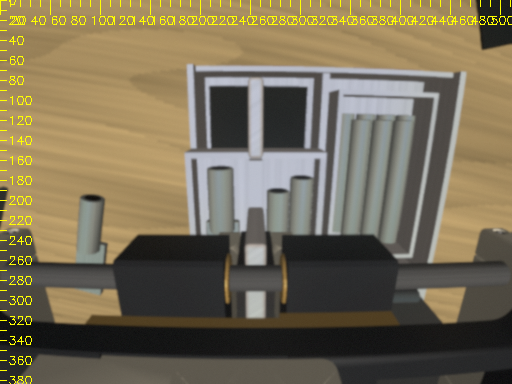

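Run:
```python
from h import *; import pickle
a,b,w,s=pickle.load(open("c6.pkl","rb"))
crop(w["image"],175,55,345,205,4,"pics/w17c.png")
```

```text
(no output)
```

View pics/w17c.png

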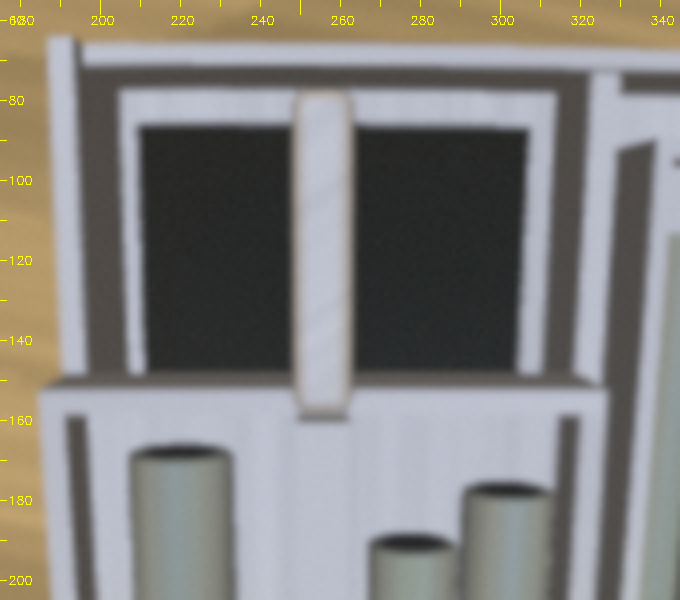

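Run:
```python
from h import *; import pickle
a,b,w,s=pickle.load(open("c6.pkl","rb")); T=pose(w,s)
M=R.from_euler("xyz",s["eef_rot"],degrees=True).as_matrix()
def show(n,uv,z):
    p=atz(w,uv,z,T); t=(((p-s["tcp_pos"])@M)[:,1:]*1000); print(n,t.round(1).tolist(),"mean",t.mean(0).round(1)); return t
show("mat front",[(209.5,86.5),(307,87.5)],.007)
show("mat sides at row145",[(211.5,145),(304.5,145)],.007)
show("floor front",[(205,78),(314,78.5)],.004)
show("tub front",[(185,152.5),(326.5,152)],.122)
show("tab tip",[(248.5,79),(262,79)],.148)
show("tab root",[(249.5,158),(261.5,158)],.148)
```

```text
mat front [[-46.1, -101.5], [48.6, -100.7]] mean [   1.3 -101.1]
mat sides at row145 [[-46.2, -44.8], [48.5, -44.9]] mean [  1.1 -44.9]
floor front [[-50.7, -109.8], [55.7, -109.4]] mean [   2.5 -109.6]
tub front [[-45.9, -52.5], [43.4, -52.9]] mean [ -1.3 -52.7]
tab tip [[-5.0, -93.4], [1.9, -93.4]] mean [ -1.5 -93.4]
tab root [[-4.7, -52.9], [1.9, -52.9]] mean [ -1.4 -52.9]
```

```bash
python3 -m creep '{"jaw":[1,1,1,1,1,1,1,1,1,1],"translation":[[0.002,0.003,0.0015],[0.006,0,0],[0.011,0,0],[0.014,0,0],[0.014,0,0],[0.013,0,0],[0.010,0,0],[0.006,0,0],[0.003,0,0],[0.001,0,0]],"roll":[0,0,0,0,0,0,0,0,0,0]}' 55
python3 - <<'E'
from pl import *; import pickle
s,M=st(); b=capture("side"); a=capture("scene"); w=capture("wrist"); pickle.dump((a,b,w,s),open("c7.pkl","wb"))
crop(b["image"],160,180,290,290,6,"pics/b18.png")
crop(a["image"],215,100,351,222,5,"pics/a18.png")
crop(w["image"],110,100,400,240,2,"pics/w18.png")
E
```

```text
time_s: 25.95
tcp_pos: [0.5949, 0.1711, 0.0468]
eef_rot: [-98.3, 90.0, -87.5]
contact_force: [-0.1, 0.5, -5.3]
gripper_width: 0.0096
t 25.95 tcp [0.5949 0.1711 0.0468] toolz head 10.88 F [-0.1  0.5 -5.3] w 0.0096 j [  34.   23.  -18.    0.  -49. -113.]
```

View pics/a18.png

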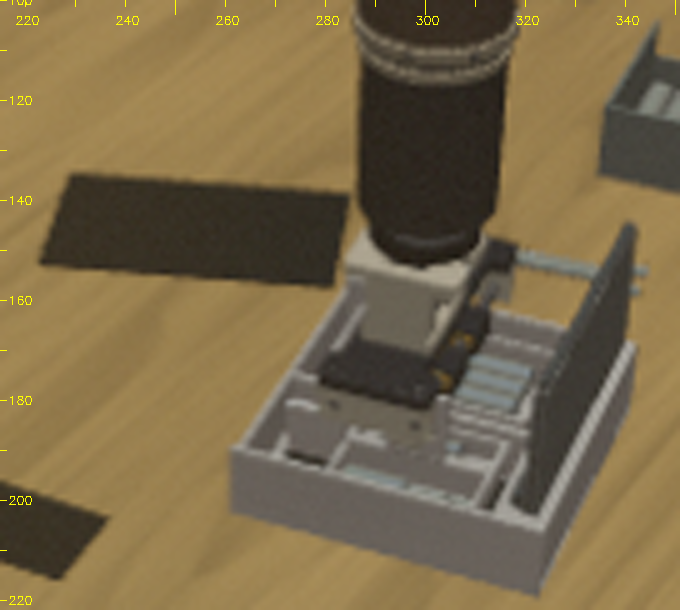

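View pics/b18.png

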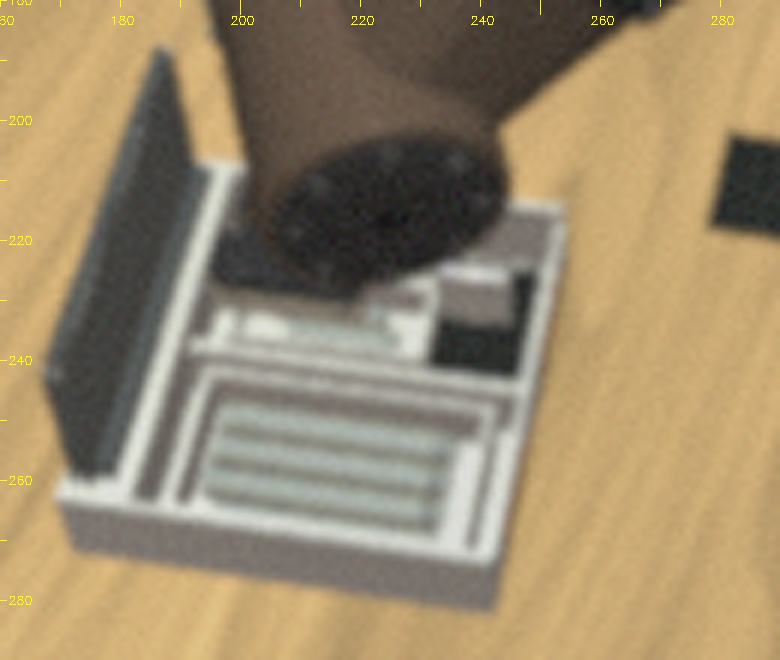

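View pics/w18.png

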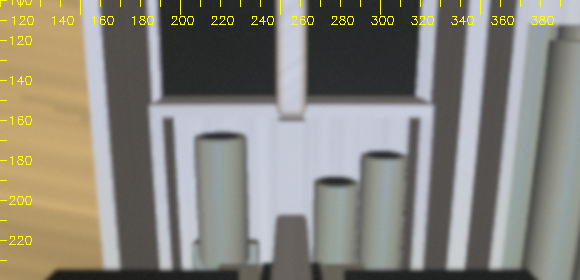

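```bash
python3 -m creep '{"jaw":[1,1,1,1,1,1,1,1,1,1],"translation":[[0.002,0,0],[0.002,0,0],[0.002,0,0],[0.0015,0,0],[0.001,0,0],[0.001,0,0],[0.001,0,0],[0.0005,0,0],[0.0005,0,0],[0,0,0]],"roll":[0,0,0,0,0,0,0,0,0,0]}' 55
python3 - <<'E'
from pl import *
st()
E
```

```text
time_s: 27.1
tcp_pos: [0.5947, 0.171, 0.0354]
eef_rot: [-148.2, 90.0, -137.3]
contact_force: [-0.1, 0.4, -4.4]
gripper_width: 0.0095
t 27.1 tcp [0.5947 0.171  0.0354] toolz head 10.88 F [-0.1  0.4 -4.4] w 0.0095 j [  34.   24.  -18.    0.  -47. -113.]
```

```bash
python3 -m creep '{"jaw":[1,1,1,1,1,1,1,1,1,1],"translation":[[0.0005,0,0],[0.0005,0,0],[0.0003,0,0],[0.0003,0,0],[0.0002,0,0],[0.0002,0,0],[0,0,0],[0,0,0],[0,0,0],[0,0,0]],"roll":[0,0,0,0,0,0,0,0,0,0]}' 55
python3 - <<'E'
from pl import *
for i in range(3): st()
E
```

```text
time_s: 28.1
tcp_pos: [0.5947, 0.171, 0.0339]
eef_rot: [-2.1, 90.0, 8.7]
contact_force: [-4.9, -0.3, 5.3]
gripper_width: 0.0097
t 28.1 tcp [0.5947 0.171  0.0339] toolz head 10.88 F [-4.9 -0.3  5.3] w 0.0097 j [  34.   24.  -18.    0.  -47. -113.]
t 28.1 tcp [0.5947 0.171  0.0339] toolz head 10.88 F [-4.9 -0.3  5.3] w 0.0097 j [  34.   24.  -18.    0.  -47. -113.]
t 28.1 tcp [0.5947 0.171  0.0339] toolz head 10.88 F [-4.9 -0.3  5.3] w 0.0097 j [  34.   24.  -18.    0.  -47. -113.]
```

```bash
python3 -m creep '{"jaw":[0.8,0.65,0.6,0.6,0.6,0.6,0.6,0.6,0.6,0.6],"translation":[[0,0,0],[0,0,0],[0,0,0],[0,0,0],[-0.003,0,0],[-0.008,0,0],[-0.012,0,0],[-0.015,0,0],[-0.020,0,0],[-0.020,0,0]],"roll":[0,0,0,0,0,0,0,0,0,0]}'
python3 - <<'E'
from pl import *
s,M=st()
w=capture("wrist")
crop(w["image"],110,80,400,330,2,"pics/w19.png")
E
```

```text
time_s: 29.1
tcp_pos: [0.595, 0.171, 0.1133]
eef_rot: [10.1, 90.0, 21.0]
contact_force: [0.1, -1.6, 0.4]
gripper_width: 0.0178
t 29.1 tcp [0.595  0.171  0.1133] toolz head 10.88 F [ 0.1 -1.6  0.4] w 0.0178 j [  34.   19.  -14.    0.  -57. -113.]
```

View pics/w19.png

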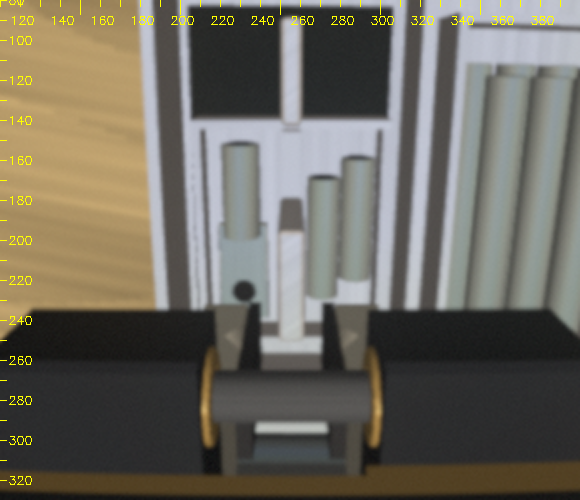

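```bash
python3 -m creep '{"jaw":[0.6,0.6,0.6,0.6,0.6,0.6,0.6,0.6,0.6,0.6],"translation":[[-0.025,0,0],[-0.035,0,0],[-0.035,0,0],[-0.025,0,-0.020],[-0.010,0,-0.040],[0,0,-0.045],[0,0,-0.030],[0,0,-0.010],[0,0,0],[0,0,0]],"roll":[0,0,0,0,0,0,0,0,0,0]}'
python3 - <<'E'
from pl import *
import pickle
s,M=st()
a=capture("scene");b=capture("side")
crop(a["image"],200,120,351,312,4,"pics/a20.png"); crop(b["image"],160,170,280,290,6,"pics/b20.png")
cv2.imwrite("pics/s20.png",a["image"][:,:,::-1])
pickle.dump((a,b,s),open("c8.pkl","wb"))
E
```

```text
time_s: 30.15
tcp_pos: [0.4532, 0.1441, 0.2423]
eef_rot: [19.8, 89.9, 30.7]
contact_force: [0.7, -0.1, 0.1]
gripper_width: 0.0179
t 30.15 tcp [0.4532 0.1441 0.2423] toolz head 10.9 F [ 0.7 -0.1  0.1] w 0.0179 j [  41.   -0.  -20.    0.  -70. -121.]
```

View pics/a20.png

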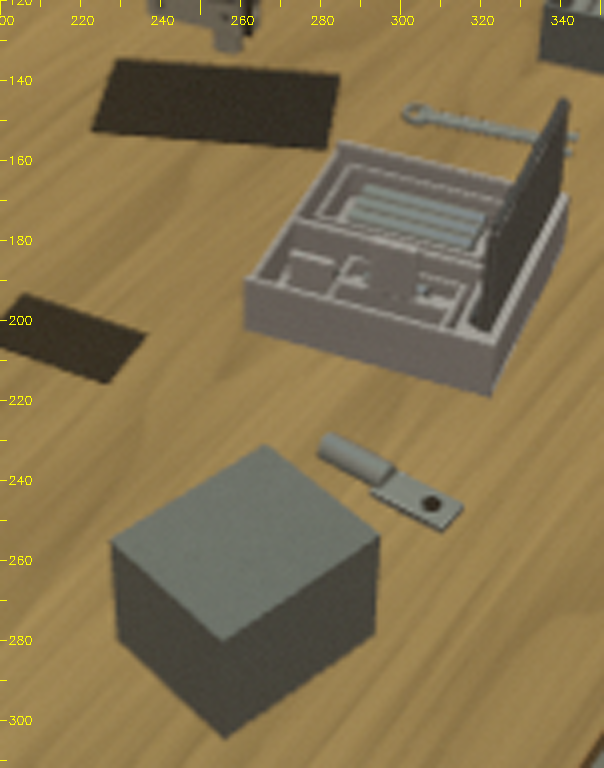

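View pics/b20.png

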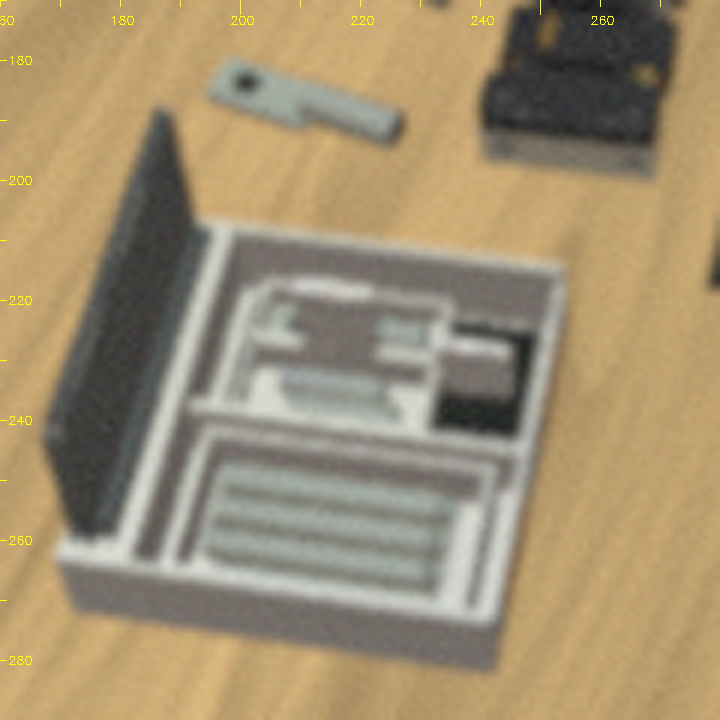

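View pics/s20.png

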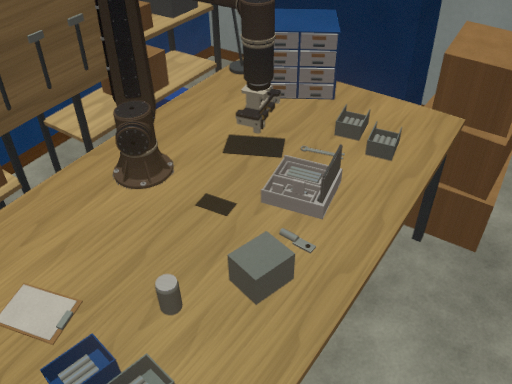

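Run:
```python
from pl import *; import pickle
a,b,s=pickle.load(open("c8.pkl","rb"))
for A in (1.56,1.5,1.42):
    x=.12-.108*np.cos(A); z=.062+.108*np.sin(A); xf=.12-.216*np.cos(A)-.009
    P=w2(case,[[x,.107,z],[x,-.107,z],[xf,.1,.068],[xf,-.1,.068]])
    print(A,proj(a,P).round(1).tolist(),proj(b,P).round(1).tolist())
crop(a["image"],305,130,351,215,9,"pics/a21.png"); crop(b["image"],160,175,235,275,7,"pics/b21.png")
```

```text
1.56 [[341.2, 144.5], [323.4, 179.0], [335.3, 168.1], [318.8, 200.9]] [[168.4, 242.4], [187.3, 186.8], [177.9, 258.8], [193.7, 208.2]]
1.5 [[339.4, 144.2], [321.5, 178.5], [331.9, 167.3], [315.1, 200.0]] [[170.5, 242.7], [189.2, 187.1], [181.9, 259.4], [197.4, 208.7]]
1.42 [[337.1, 143.9], [318.9, 178.1], [327.4, 166.2], [310.3, 198.7]] [[173.4, 243.3], [191.8, 187.6], [187.2, 260.1], [202.4, 209.3]]
```

View pics/a21.png

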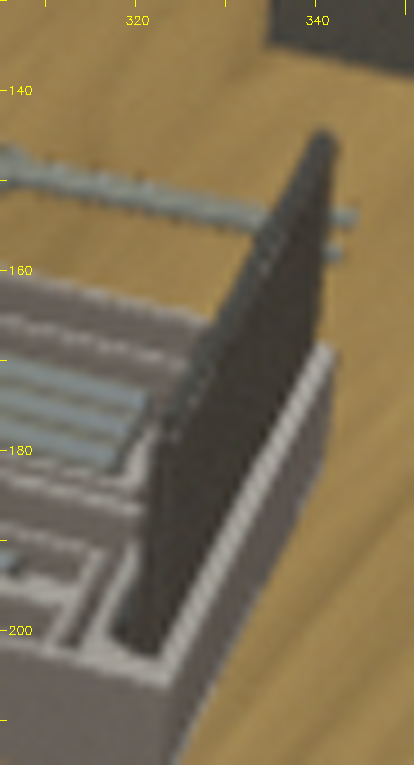

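View pics/b21.png

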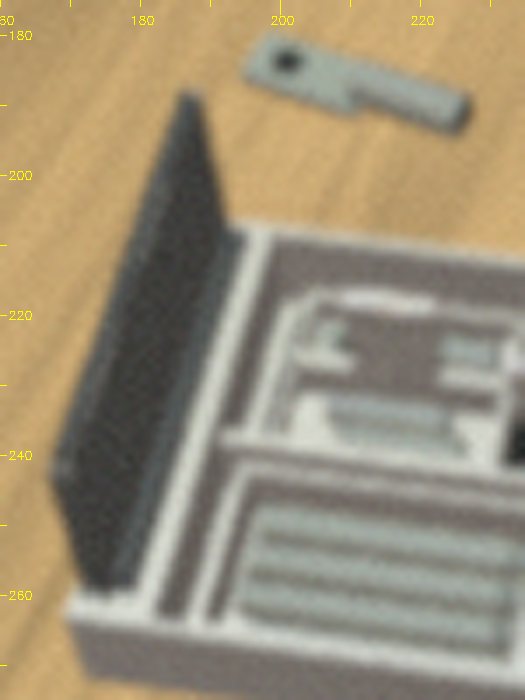

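Run:
```python
from plant import *
print(close_job())
```

```text
the job is handed in; nothing more can be done
None
```

I folded the cover to its end stop and slid the tray fully out of the shelf by its tab. I let go, regripped the middle handle, carried the tray level and set it on the mat in the right compartment. I handed the job in at about 30 s; no verdict was reported.

**Last checks:**
- **Cover:** its corners and rod in both fixed cameras match an angle of 1.56 rad, within about 1 px in the side view, where 1.5 would be 2 to 4 px off.
- **Tray:** it is centred in the compartment and looks flat. The vertical force turned from −4.4 to +5.3 N at touchdown, and the tray stayed put on release. In the close-up just after release the lug and both sleeves are still in it.
- **Other things:** the full bin, big_lug, wrench and can show no visible shift. The arm ended clear of everything.

**What went wrong or disagreed:**
- **First cover push:** it missed. The fingers rode over the rod and pressed the cover slightly flatter, with about 2 N measured at the end of the move.
- **Reported TCP:** the real finger ends are about 20 mm short of it. I corrected all later heights, and the rod push and both grasps confirmed it.
- **Tool tilt:** the moves allow no tilt, so I finished the fold with the fingertips higher up on the front panel instead of on the rod. The last force reading there was 15 N, and I then commanded 3 mm further without reading the force.
- **Case position:** the wrist camera put it about 3 mm nearer the robot than the fixed cameras did. I corrected for this before lowering the tray.

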